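# Put the mixed-up utensils back with their own kind

### The job

Customers have put four utensils back in the wrong stock trays: in each tray the pocket nearest you holds a stray of another kind. Move the strays so that each stands upright in the near pocket of the tray that holds two others of its own kind, using the rubber mat as the free spot while you swap them. Do not let a utensil topple on the way, and leave the green glass jar where it is.

Things in the scene. Friction and masses are not known exactly. Their poses are not given: they have to be found in the camera images.
- mill: Stray pepper mill, turned dark wood with a small steel nut on top, 120 mm tall, foot 52 mm across, waisted. Loose, stands upright. Origin: centre of its foot; z up. Grip the head: 42 mm across from 75 to 100 mm above the foot (best at 90). 0.11 to 0.22 kg. Yaw means nothing.
- grater: Stray four-sided steel box grater, 59 mm square foot, tapering to 42 mm at 80 mm height, black handle bar on top, 116 mm tall. Loose, stands upright. Origin: centre of its foot; z up. The bar, 52 mm long along the grater's x, 14 wide and 14 high, is centred 109 mm above the foot on two thin posts: grip it across, along the grater's y. 0.08 to 0.17 kg.
- shaker: Stray round steel sugar shaker with a domed, pierced lid, 92 mm tall; body 54 mm across up to 66 mm height, lid rim 57 mm across from 66 to 78 mm. Loose, stands upright. Origin: centre of its foot; z up. Grip it round body and lid rim, about 66 mm above the foot. 0.10 to 0.21 kg. Yaw means nothing.
- masher: Stray vegetable masher of pale wood, standing on its flat round head (60 mm across, 16 mm thick), round handle upright, 115 mm tall. Loose, stands upright. Origin: centre of its foot; z up. Grip the handle's thick end: 24 mm across from 78 to 104 mm above the foot (best at 92). 0.09 to 0.18 kg. Yaw means nothing.
- mill_tray: Plywood tray fixed to the counter, 264 x 92 mm, 36 high; three 80 mm square pockets in a row along its x (walls, floor 6 mm). Those 86 and 172 mm along x, away from the robot, hold two dark wooden pepper mills, fixed, tops 126 mm up. The near pocket is the free place; a stray stands in it at the start. Origin: on the counter under the near pocket's centre; z up. Turned under 7 degrees.
- grater_tray: Plywood tray fixed to the counter, 264 x 92 mm, 36 high; three 80 mm square pockets in a row along its x (walls, floor 6 mm). Those 86 and 172 mm along x, away from the robot, hold two steel box graters, fixed, tops 122 mm up. The near pocket is the free place; a stray stands in it at the start. Origin: on the counter under the near pocket's centre; z up. Turned under 7 degrees.
- shaker_tray: Plywood tray fixed to the counter, 264 x 92 mm, 36 high; three 80 mm square pockets in a row along its x (walls, floor 6 mm). Those 86 and 172 mm along x, away from the robot, hold two round steel sugar shakers, fixed, tops 98 mm up. The near pocket is the free place; a stray stands in it at the start. Origin: on the counter under the near pocket's centre; z up. Turned under 7 degrees.
- masher_tray: Plywood tray fixed to the counter, 264 x 92 mm, 36 high; three 80 mm square pockets in a row along its x (walls, floor 6 mm). Those 86 and 172 mm along x, away from the robot, hold two pale wooden mashers, fixed, tops 121 mm up. The near pocket is the free place; a stray stands in it at the start. Origin: on the counter under the near pocket's centre; z up. Turned under 7 degrees.
- mat: Black rubber counter mat, 110 x 110 mm, 4 mm thick, fixed to the counter between the robot and the trays, empty at the start: the free spot, with room for one utensil. Origin: centre of its underside; z up.
- jar: Closed jar of green glass with a steel cap, 68 mm across, 100 mm tall, loose, standing in front of the trays near the mat; not part of the job. (A brass mortar, 80 mm across and 68 mm high, also stands in front of the trays.) Origin: centre of its underside; z up.
Mind the look-alikes: they are no part of the job. Leave any blue look-alike of the shaker alone. What is shaped like the grater but orange is not meant.

How it is judged (in metres and radians):
At the end, for the whole second after the job is handed in: The mill, grater, shaker and masher each stand in the near pocket of their own kind's tray: within 22 mm of its centre, foot on the pocket's floor (within 6 mm), upright within 7 degrees, at rest; the jar is within 20 mm of where it stood (horizontal distance between mill and mill_tray below 0.022 m and z of mill in the frame of mill_tray below 0.012 m and angle between each of mill, grater, shaker, masher's own z axis and vertical below 0.12 rad and linear speed of each of mill, grater, shaker, masher below 0.02 m/s and horizontal distance between grater and grater_tray below 0.022 m and z of grater in the frame of grater_tray below 0.012 m and horizontal distance between shaker and shaker_tray below 0.022 m and z of shaker in the frame of shaker_tray below 0.012 m and horizontal distance between masher and masher_tray below 0.022 m and z of masher in the frame of masher_tray below 0.012 m and distance of jar from where it was at the start of the episode below 0.02 m); the robot touches nothing.
It fails at once if the mill toppled (leaning more than 40 degrees) (angle between mill's own z axis and vertical above 0.7 rad).
It fails at once if the grater toppled (leaning more than 40 degrees) (angle between grater's own z axis and vertical above 0.7 rad).
It fails at once if the shaker toppled (leaning more than 40 degrees) (angle between shaker's own z axis and vertical above 0.7 rad).
It fails at once if the masher toppled (leaning more than 40 degrees) (angle between masher's own z axis and vertical above 0.7 rad).
It fails at once if the glass jar was moved by more than 20 mm (distance of jar from where it was at the start of the episode above 0.02 m).
It also fails if it takes over 147 s, if anything falls off the work surface, if the arm or the gripper's body presses on something with over 40 N, if the wrist force passes 120 N, or if a joint passes its speed limit or range.

### The arm

A 6-joint arm with a two-finger parallel gripper is mounted at the origin on the work surface. World frame = base frame: x ahead of the robot, y to its left, z up, the work surface at z = 0. Lengths are in mm, angles in degrees, forces in N, time in s.
With the tool pointing down it reaches from about 300 to 850 mm from the base axis. Payload 4.2 kg.
Tool frame: the origin (TCP) lies at the very end of the fingers, on their centre line; the grasp point (between the pads) lies 19 mm behind it; z points along the fingers, y is the direction in which the jaws open and shut (so a half turn about z gives the same grasp; the last joint's range is limited). The gripper opens to 91 mm and grips with 3 to 60 N. Pads are 32 mm wide; open, the fingers measure 118 mm over their backs; the gripper's body (76 mm by 178 mm) begins 60 mm behind the grasp point.
Start: joints at [-74.37, 18.312, 89.639, -0, 72.044, -1.146], TCP at [165.968, -550.543, 213.976] pointing down, gripper open.
Joint ranges: [-177.97, 177.97], [-48.28, 115.42], [12.27, 149.76], [-77.06, 257.06], [2.81, 150.46], [-146.56, 146.56]. Speed limits (degrees/s): [147.25, 147.25, 180, 180, 180, 180].

### API

Orientations are given as [roll, pitch, yaw] about the fixed x, y, z axes, in that order (R = Rz(yaw) Ry(pitch) Rx(roll)).
In Python, from workcell import telemetry, grab_frame, job gives the robot as it stands.
- The arm moves only by the tool drive_tool, never from a script. Its argument "moves" is a list of rows, each an object of numbers: "claw": the closure, from -1 (fully open) to 1 (shut); "dx", "dy", "dz": the shift along the tool's x, y, z in units of 20 mm (1.0 is 20 mm); "yaw": the turn about the tool's z in units of 0.15 rad (1.0 is 0.15 rad). In form: [{"claw": .., "dx": .., "dy": .., "dz": .., "yaw": ..}, ...]. A call has 1 to 5 rows; each row shifts and turns the pose as measured when the row begins, along the tool's axes as they then stand; what a row does not reach is not made up. A row lasts 1/8 s, in which the tool goes at most 62.5 mm and 10.7 degrees, less where a joint would pass 70% of its speed; a pose out of reach is approached as far as the arm can. A call with a number of a shift or a turn outside -1 to 1 is refused whole. A call with a gripper value outside its range is refused whole. The fingers move at their own pace and stop on an object; "grip_force" is the grip in N (left out, the last holds). Time passes only in rows, so rows that do not move let the fingers close. It gives the time, the measured TCP pose, the force and the opening at its end, in the units of the state.
- telemetry.state(): the state, without advancing time (a new reading comes with each control period).
- grab_frame(name): name is "scene" or "top" or "wrist"; returns a dict with "color" (480x640x3 uint8, blue, green, red), "vertical_fov" (degrees; the focal length in pixels is half the picture's height over the tangent of half this angle, whatever the lens; pixels are square), "cx", "cy" (the principal point, pixels), "dist" ([k1, k2, p1, p2, k3] as OpenCV has them; the pictures are not rectified), "pose" (4x4, takes a point from camera to world coordinates). Camera axes: x right, y down, z forward; pixel columns grow to the right and rows downward; lengths in mm; the calibration is good to about 2 mm. A picture is of the moment at which its call begins. There is no depth.
- job.job_done(): hands the job in, once; it reports no verdict.
The state is a dict: "time_s": time; "qpos": joint angles; "qvel": joint speeds; "effort": joint torques, N m; "ee_pos": TCP position; "ee_rot": TCP orientation; "force": force on the tool from outside, world axes, zero at the start; "torque": the same for the moment, N m; "gripper_width": finger opening in mm.
Only numpy, scipy, OpenCV 4.12 (cv2) and the standard library are available. Lean on these libraries where they do the work, as an engineer would, in place of code of your own. Each camera call takes 0.05 s, during which the arm holds its last target.

## Working session

There is one attempt and no reset: what is moved stays moved. The work goes in short steps, Python scripts to look and compute and a tool call to move; the robot and the scene stay as the last step left them, time stands still between calls to the robot, and variables do not carry over. Pictures are saved under pics/ and viewed, and the job is handed in when it is done.

Besides the shell and the picture viewer there is one more tool, called after "Request:" as name([rows], argument=value, ...), one row to a line, values as JSON. drive_tool: Moves the arm, as the interface text tells. Its arguments: {"type":"object","properties":{"moves":{"type":"array"},"grip_force":{"type":"number"}},"required":["moves"]}

```bash
ls; mkdir -p pics; cat > h.py <<'E'
import numpy as np,cv2
from workcell import telemetry, grab_frame, job
def K(f):
    h=f["color"].shape[0]; F=h/2/np.tan(np.radians(f["vertical_fov"]/2))
    return np.array([[F,0,f["cx"]],[0,F,f["cy"]],[0,0,1.]])
def ray(f,uv):
    p=cv2.undistortPoints(np.array([[uv]],float),K(f),np.array(f["dist"],float))[0,0]
    T=np.array(f["pose"]); return T[:3,3],T[:3,:3]@np.array([p[0],p[1],1])
def onz(f,uv,z):
    o,d=ray(f,uv); return o+d*(z-o[2])/d[2]
def proj(f,P):
    T=np.linalg.inv(np.array(f["pose"])); P=np.atleast_2d(np.array(P,float))
    r,_=cv2.Rodrigues(T[:3,:3]); return cv2.projectPoints(P,r,T[:3,3],K(f),np.array(f["dist"],float))[0][:,0]
E
python3 - <<'E'
from h import *
import pickle
for n in["scene","top","wrist"]:
    f=grab_frame(n); cv2.imwrite(f"pics/{n}0.png",f["color"]); pickle.dump(f,open(n+"0.pkl","wb"))
    print(n,f["vertical_fov"],f["cx"],f["cy"],f["dist"]);print(np.round(f["pose"],3))
print(telemetry.state())
E
```

```text
pics
scene 47.86881512679849 327.71058644294146 234.76473300705285 [0.04844715 0.         0.         0.         0.        ]
[[-5.91000e-01  6.80000e-01 -4.35000e-01  9.29706e+02]
 [ 8.07000e-01  5.05000e-01 -3.06000e-01  2.44278e+02]
 [ 1.20000e-02 -5.32000e-01 -8.47000e-01  8.45834e+02]
 [ 0.00000e+00  0.00000e+00  0.00000e+00  1.00000e+00]]
top 49.259791855779824 319.7209319578163 238.77450113165668 [-0.10624318  0.          0.          0.          0.        ]
[[-1.150000e-01 -9.730000e-01  2.010000e-01  3.167230e+02]
 [-9.930000e-01  1.130000e-01 -2.000000e-02 -1.721600e+01]
 [-3.000000e-03 -2.020000e-01 -9.790000e-01  1.106867e+03]
 [ 0.000000e+00  0.000000e+00  0.000000e+00  1.000000e+00]]
wrist 61.421991734366394 322.6949852098556 238.28829877954436 [-0.05981368  0.          0.          0.          0.        ]
[[ 2.89000e-01 -9.24000e-01 -2.52000e-01  2.36749e+02]
 [-9.57000e-01 -2.79000e-01 -7.50000e-02 -5.30073e+02]
 [-1.00000e-03  2.63000e-01 -9.65000e-01  3.83858e+02]
 [ 0.00000e+00  0.00000e+00  0.00000e+00  1.00000e+00]]
{'time_s': 0.15, 'qpos': array([-7.43698214e+01,  1.83412602e+01,  8.96897796e+01,  5.33917621e-04,
        7.20441197e+01, -1.14673727e+00]), 'qvel': array([-0.10830442, -0.22684396, -0.19801254,  0.12178425,  0.02279821,
        0.0214725 ]), 'effort': array([ 4.96448556e-04, -4.12772655e+01, -2.32154506e+01,  7.28260889e-02,
        4.33924841e-02, -8.22081279e-05]), 'ee_pos': array([ 165.86494709, -550.16150593,  213.33700544]), 'ee_rot': array([-1.79924866e+02, -2.01176125e-03,  1.67767496e+01]), 'force': array([ 0.48695572, -0.02330474, -0.55835019]), 'torque': array([-0.00460444, -0.00946622, -0.02293885]), 'gripper_width': 91.21659622589179}
```

View pics/top0.png

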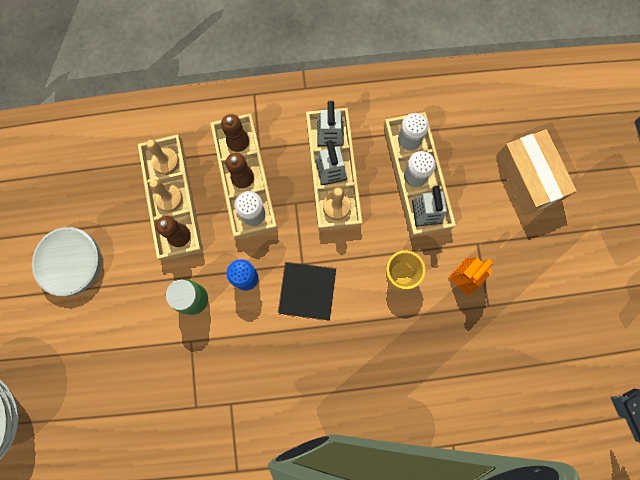

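View pics/scene0.png

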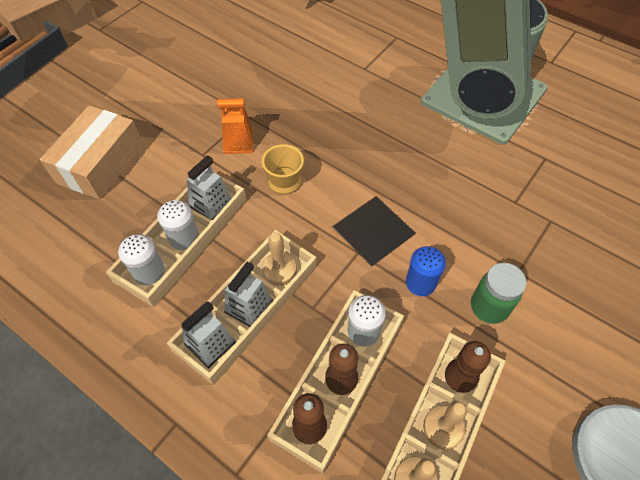

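The top view shows, left to right: the masher tray (170,195) holding the stray mill at (172,232), then the mill tray (243,175) holding the shaker at (249,208). Next come the grater tray (334,167) holding the masher at (338,205), and the shaker tray (419,172) holding the grater at (430,208). The mat is at (307,291) and the jar at (187,296). The look-alikes are the blue shaker (242,273) and the orange grater (470,273). This is a 4-cycle.

```bash
python3 - <<'E'
from h import *
import pickle
f=pickle.load(open("top0.pkl","rb")); im=f["color"]
cv2.imwrite("pics/topc.png",cv2.resize(im[90:330,130:470],None,fx=2.3,fy=2.3,interpolation=cv2.INTER_CUBIC))
hsv=cv2.cvtColor(im,cv2.COLOR_BGR2HSV)
for p in[(148,150),(168,255),(231,237),(312,150),(400,200),(355,223),(200,290),(80,130)]: print(p,hsv[p[1],p[0]],im[p[1],p[0]])
m=((hsv[...,0]>17)&(hsv[...,0]<32)&(hsv[...,2]>150)&(hsv[...,1]>60)).astype(np.uint8)*255
cv2.imwrite("pics/mask.png",m)
E
```

```text
(148, 150) [ 18 122 151] [ 79 123 151]
(168, 255) [ 18 123 182] [ 94 147 182]
(231, 237) [ 16 152 222] [ 90 160 222]
(312, 150) [ 26  92 255] [163 243 255]
(400, 200) [ 16 156 189] [ 73 133 189]
(355, 223) [ 19 125 233] [119 190 233]
(200, 290) [ 58 112  82] [46 82 48]
(80, 130) [ 16 151 214] [ 87 155 214]
```

View pics/topc.png

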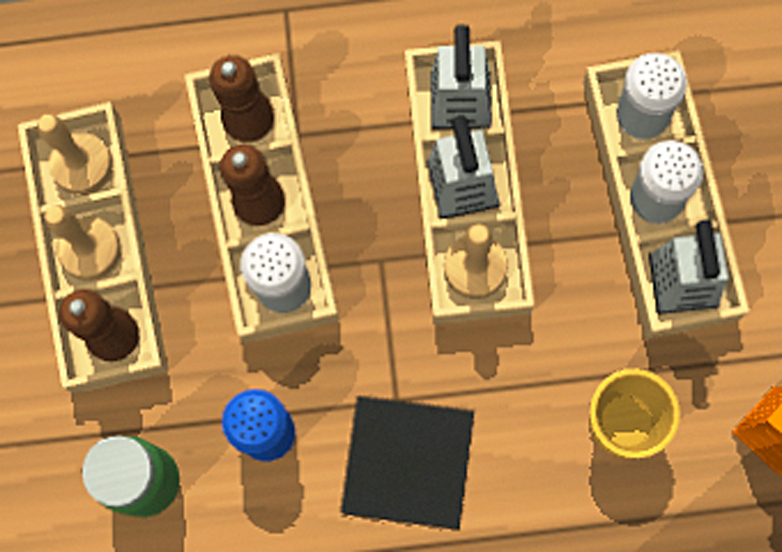

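View pics/mask.png

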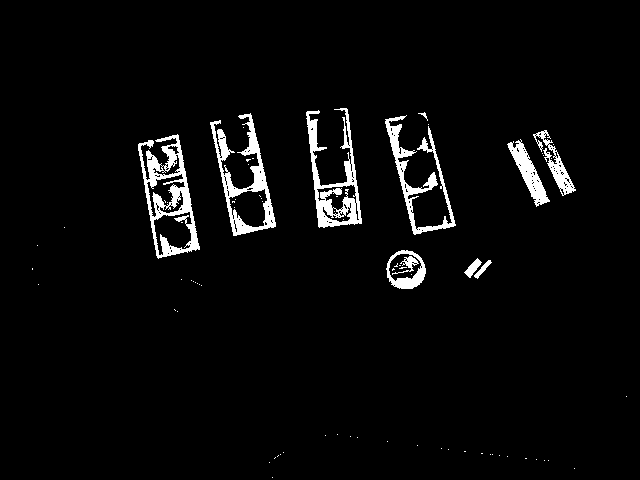

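```bash
python3 - <<'E'
from h import *
import pickle
for n in["top","scene"]:
    f=pickle.load(open(n+"0.pkl","rb")); im=f["color"]
    hsv=cv2.cvtColor(im,cv2.COLOR_BGR2HSV)
    m=((hsv[...,0]>17)&(hsv[...,0]<32)&(hsv[...,2]>150)&(hsv[...,1]>60)).astype(np.uint8)*255
    m=cv2.morphologyEx(m,cv2.MORPH_CLOSE,np.ones((5,5)))
    for c in cv2.findContours(m,cv2.RETR_EXTERNAL,cv2.CHAIN_APPROX_NONE)[0]:
        if cv2.contourArea(c)<1500: continue
        W=np.array([onz(f,p,36)[:2] for p in c[:,0]],np.float32)
        (cx,cy),(w,h),a=cv2.minAreaRect(W)
        b=cv2.boxPoints(((cx,cy),(w,h),a)); e=[b[1]-b[0],b[2]-b[1]]; e=max(e,key=np.linalg.norm); e/=np.linalg.norm(e); e*=np.sign(e[0])
        print(n,c[:,0].mean(0).round(),"ctr",round(cx,1),round(cy,1),"size",round(w,1),round(h,1),"yaw",np.degrees(np.arctan2(e[1],e[0])).round(2),"near",np.round([cx,cy]-86*e,1))
    # mat / dark
    m=((im.max(2)<60)).astype(np.uint8)*255
    for c in cv2.findContours(m,cv2.RETR_EXTERNAL,cv2.CHAIN_APPROX_NONE)[0]:
        if cv2.contourArea(c)<1000: continue
        W=np.array([onz(f,p,4)[:2] for p in c[:,0]],np.float32)
        print(n,"dark",c[:,0].mean(0),cv2.minAreaRect(W))
    # nuts etc crops
f=pickle.load(open("top0.pkl","rb"));im=f["color"]
T=[]
for (u,v) in[(172,232),(249,208),(338,205),(430,208)]:
    T.append(cv2.resize(im[v-30:v+30,u-30:u+30],(360,360),interpolation=cv2.INTER_NEAREST))
A=np.vstack([np.hstack(T[:2]),np.hstack(T[2:])]);cv2.imwrite("pics/ct.png",cv2.resize(A,(600,600)))
f=pickle.load(open("scene0.pkl","rb"));im=f["color"]
T=[]
for (u,v) in[(468,365),(366,320),(280,260),(208,190)]:
    T.append(cv2.resize(im[v-35:v+35,u-35:u+35],(350,350),interpolation=cv2.INTER_NEAREST))
A=np.vstack([np.hstack(T[:2]),np.hstack(T[2:])]);cv2.imwrite("pics/cs.png",cv2.resize(A,(600,600)))
E
```

```text
top [168. 196.] ctr 671.2 275.2 size 268.3 94.0 yaw 6.99 near [585.9 264.8]
top [418. 170.] ctr 659.7 -269.1 size 266.6 93.9 yaw 4.99 near [ 574.1 -276.6]
top [241. 167.] ctr 700.6 110.4 size 266.8 94.1 yaw 6.87 near [615.2 100.1]
top [332. 161.] ctr 693.1 -85.5 size 93.3 266.3 yaw -0.63 near [607.1 -84.5]
top dark [307.26767677 290.98989899] ((434.9313659667969, -0.2416839599609375), (107.76712036132812, 108.10124206542969), 76.04783630371094)
scene [445. 413.] ctr 662.0 274.6 size 244.4 93.1 yaw 6.66 near [576.6 264.6]
scene [340. 372.] ctr 703.2 111.4 size 267.0 92.9 yaw 6.69 near [617.8 101.4]
scene dark [370.38743455 229.70157068] ((436.9947204589844, 1.932769775390625), (107.95413208007812, 107.22346496582031), 75.90555572509766)
scene dark [486.46478873  90.74647887] ((-13.253822326660156, -1.4590606689453125), (120.91087341308594, 134.75775146484375), 86.80146789550781)
scene dark [29.97687861 62.50289017] ((523.0575561523438, -860.4771728515625), (227.90621948242188, 66.28468322753906), 5.810131072998047)
```

View pics/ct.png

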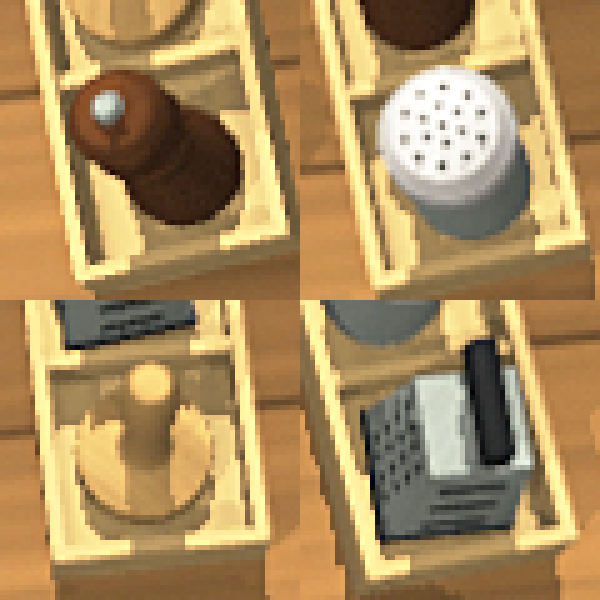

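View pics/cs.png

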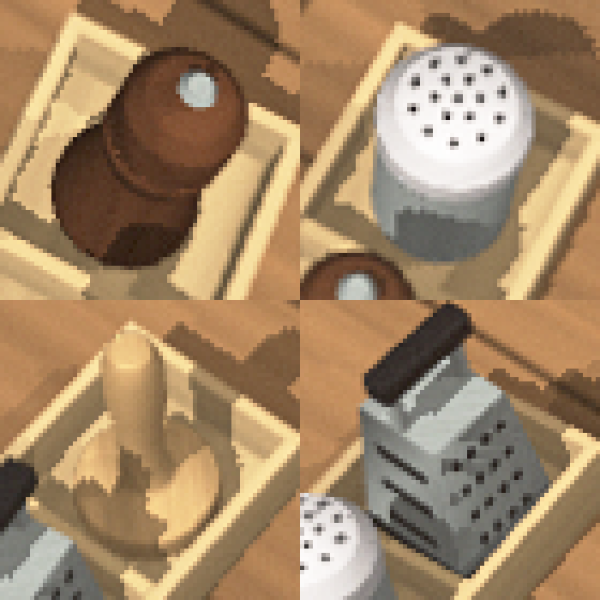

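```bash
python3 - <<'E'
from h import *
import pickle
t=pickle.load(open("top0.pkl","rb"));s=pickle.load(open("scene0.pkl","rb"))
for n,a,b,z in[("mill",(162.9,222.9),(478.2,350),126),("shaker",(247.1,202.5),(367.4,307.1),97),("masher",(337.7,191.1),(275.5,234.5),121),("grater",(437.5,198.1),(199.3,165),121)]:
    o1,d1=ray(t,a);o2,d2=ray(s,b)
    k=np.linalg.lstsq(np.c_[d1,-d2],o2-o1,rcond=None)[0];p=o1+k[0]*d1;q=o2+k[1]*d2
    print(n,"tri",((p+q)/2).round(1),"gap",np.linalg.norm(p-q).round(1),"top",onz(t,a,z).round(1),"scene",onz(s,b,z).round(1))
# grater bar ends (top view)
for a in[(400+36.6-.5,178+9-.5),(400+39.4-.5,178+32-.5)]: print(onz(t,a,119).round(1))
for a in[(173+70/4.286,155+85/4.286),(173+155/4.286,155+15/4.286)]: print(onz(s,a,119).round(1))
# jar
for u in[(183,295)]: print("jar",onz(t,u,100).round(1))
print("blue",onz(t,(242,271),90).round(1))
E
```

```text
mill tri [585.7 263.  122.1] gap 1.0 top [584.5 262.4 126. ] scene [587.7 262.5 126. ]
shaker tri [614.   98.1  98.5] gap 0.2 top [614.4  98.3  97. ] scene [613.4  97.7  97. ]
masher tri [608.3 -82.7 125.2] gap 0.6 top [609.7 -83.2 121. ] scene [606.3 -84.3 121. ]
grater tri [ 574.  -277.4  119.8] gap 1.3 top [ 573.3 -276.5  121. ] scene [ 574.9 -277.2  121. ]
[ 597.7 -278.1  119. ]
[ 550.6 -276.   119. ]
[ 599.6 -277.3  119. ]
[ 553.1 -275.1  119. ]
jar [443.2 238.5 100. ]
blue [478.7 121.2  90. ]
```

Request:
drive_tool([
  {"claw":-1,"dx":0,"dy":0,"dz":0,"yaw":1},
  {"claw":-1,"dx":0,"dy":0,"dz":0,"yaw":1},
  {"claw":-1,"dx":0.5,"dy":-1,"dz":0,"yaw":0},
  {"claw":-1,"dx":0.5,"dy":-1,"dz":0,"yaw":0},
  {"claw":-1,"dx":0.5,"dy":-1,"dz":0,"yaw":0},
], grip_force=20)

```text
time_s: 0.78
ee_pos: [197.9, -486.5, 211.7]
ee_rot: [-179.7, 0.1, -0.8]
force: [-0.3, 0.0, -0.5]
gripper_width: 91.4
```

Request:
drive_tool([
  {"claw":-1,"dx":0.5,"dy":-1,"dz":0,"yaw":0},
  {"claw":-1,"dx":0.5,"dy":-1,"dz":0,"yaw":0},
  {"claw":-1,"dx":0.5,"dy":-1,"dz":0,"yaw":0},
  {"claw":-1,"dx":0.5,"dy":-1,"dz":0,"yaw":0},
  {"claw":-1,"dx":0.5,"dy":-1,"dz":0,"yaw":0},
])

```text
time_s: 1.4
ee_pos: [253.1, -378.4, 213.0]
ee_rot: [-179.7, -0.0, -0.6]
force: [0.2, -0.2, -0.5]
gripper_width: 91.2
```

Request:
drive_tool([
  {"claw":-1,"dx":0.5,"dy":-1,"dz":0,"yaw":0},
  {"claw":-1,"dx":0.5,"dy":-1,"dz":0,"yaw":0},
  {"claw":-1,"dx":0.5,"dy":-1,"dz":0,"yaw":0},
  {"claw":-1,"dx":0.5,"dy":-1,"dz":0,"yaw":0},
  {"claw":-1,"dx":0.5,"dy":-1,"dz":0,"yaw":0},
])

```text
time_s: 2.02
ee_pos: [306.4, -270.7, 214.1]
ee_rot: [-179.8, -0.1, -0.4]
force: [0.1, -0.2, 0.2]
gripper_width: 91.0
```

Request:
drive_tool([
  {"claw":-1,"dx":0.5,"dy":-1,"dz":0,"yaw":0},
  {"claw":-1,"dx":0.5,"dy":-1,"dz":0,"yaw":0},
  {"claw":-1,"dx":0.5,"dy":-1,"dz":0,"yaw":0},
  {"claw":-1,"dx":0.5,"dy":-1,"dz":0,"yaw":0},
  {"claw":-1,"dx":0.5,"dy":-1,"dz":0,"yaw":0},
])

```text
time_s: 2.65
ee_pos: [357.9, -162.9, 215.3]
ee_rot: [-179.9, -0.3, -0.3]
force: [0.0, -0.0, 0.7]
gripper_width: 90.7
```

Request:
drive_tool([
  {"claw":-1,"dx":0.5,"dy":-1,"dz":0,"yaw":0},
  {"claw":-1,"dx":0.5,"dy":-1,"dz":0,"yaw":0},
  {"claw":-1,"dx":0.5,"dy":-1,"dz":0,"yaw":0},
  {"claw":-1,"dx":0.5,"dy":-1,"dz":0,"yaw":0},
  {"claw":-1,"dx":0.5,"dy":-1,"dz":0,"yaw":0},
])

```text
time_s: 3.28
ee_pos: [407.7, -55.1, 216.4]
ee_rot: [-179.9, -0.4, -0.0]
force: [0.2, -0.1, -1.0]
gripper_width: 91.1
```

Request:
drive_tool([
  {"claw":-1,"dx":0.5,"dy":-1,"dz":0,"yaw":0},
  {"claw":-1,"dx":0.5,"dy":-1,"dz":0,"yaw":0},
  {"claw":-1,"dx":0.5,"dy":-1,"dz":0,"yaw":0},
  {"claw":-1,"dx":0.5,"dy":-1,"dz":0,"yaw":0},
  {"claw":-1,"dx":0.5,"dy":-1,"dz":0,"yaw":0},
])

```text
time_s: 3.9
ee_pos: [456.0, 52.5, 217.6]
ee_rot: [-179.9, -0.5, 0.2]
force: [-0.2, -0.1, -0.5]
gripper_width: 91.2
```

Request:
drive_tool([
  {"claw":-1,"dx":0.65,"dy":-1,"dz":0,"yaw":0},
  {"claw":-1,"dx":0.65,"dy":-1,"dz":0,"yaw":0},
  {"claw":-1,"dx":0.65,"dy":-1,"dz":0,"yaw":0},
  {"claw":-1,"dx":0.65,"dy":-1,"dz":0,"yaw":0},
  {"claw":-1,"dx":0.65,"dy":-1,"dz":0,"yaw":0},
])

```text
time_s: 4.53
ee_pos: [519.0, 160.2, 219.2]
ee_rot: [-179.9, -0.6, 0.4]
force: [-0.2, 0.2, -0.3]
gripper_width: 91.3
```

Request:
drive_tool([
  {"claw":-1,"dx":0.65,"dy":-1,"dz":0,"yaw":0},
  {"claw":-1,"dx":0.65,"dy":-1,"dz":0,"yaw":0},
  {"claw":-1,"dx":0.6,"dy":-1,"dz":0,"yaw":0},
  {"claw":-1,"dx":0.5,"dy":-1,"dz":0,"yaw":0},
  {"claw":-1,"dx":0,"dy":0,"dz":0,"yaw":0},
])

```text
time_s: 5.15
ee_pos: [566.9, 248.3, 219.4]
ee_rot: [-179.9, -0.6, 0.6]
force: [-0.3, -0.4, -0.9]
gripper_width: 91.3
```

Request:
drive_tool([
  {"claw":-1,"dx":0.9,"dy":-0.7,"dz":0,"yaw":0},
  {"claw":-1,"dx":0,"dy":0,"dz":1,"yaw":0},
  {"claw":-1,"dx":0,"dy":0,"dz":1,"yaw":0},
  {"claw":-1,"dx":0,"dy":0,"dz":1,"yaw":0},
  {"claw":-1,"dx":0,"dy":0,"dz":0,"yaw":0},
])

```text
time_s: 5.78
ee_pos: [582.9, 261.1, 158.9]
ee_rot: [179.9, -0.5, 0.6]
force: [0.1, -0.2, 0.7]
gripper_width: 91.0
```

Request:
drive_tool([
  {"claw":-1,"dx":0.15,"dy":-0.1,"dz":1,"yaw":0},
  {"claw":-1,"dx":0,"dy":0,"dz":1,"yaw":0},
  {"claw":-1,"dx":0,"dy":0,"dz":1,"yaw":0},
  {"claw":-1,"dx":0,"dy":0,"dz":0.8,"yaw":0},
  {"claw":-1,"dx":0,"dy":0,"dz":0,"yaw":0},
])

```text
time_s: 6.4
ee_pos: [588.6, 263.0, 86.9]
ee_rot: [-180.0, -1.0, 0.5]
force: [0.3, -0.4, 0.0]
gripper_width: 91.6
```

```bash
python3 - <<'E'
from h import *
T=[grab_frame("scene")["color"][200:480,280:640],grab_frame("wrist")["color"]]
cv2.imwrite("pics/g1.png",np.hstack([cv2.resize(T[0],(400,311)),cv2.resize(T[1],(400,300))[:300].copy() if 0 else cv2.copyMakeBorder(cv2.resize(T[1],(400,300)),0,11,0,0,0)]))
E
```

```text
(no output)
```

View pics/g1.png

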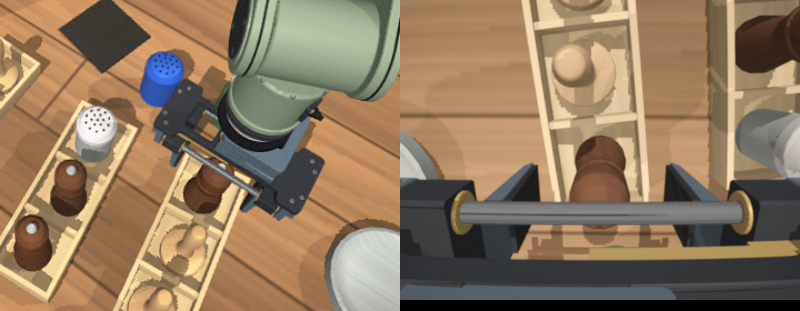

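The fingers straddle the mill (wrist crop 600,185), which sits midway between them. I'll lower a little more and close.

Request:
drive_tool([
  {"claw":-1,"dx":-0.1,"dy":0,"dz":0.45,"yaw":0},
  {"claw":1,"dx":0,"dy":0,"dz":0,"yaw":0},
  {"claw":1,"dx":0,"dy":0,"dz":0,"yaw":0},
  {"claw":1,"dx":0,"dy":0,"dz":0,"yaw":0},
  {"claw":1,"dx":0,"dy":0,"dz":0,"yaw":0},
], grip_force=25)

```text
time_s: 7.12
ee_pos: [588.9, 263.9, 81.0]
ee_rot: [-179.8, -1.3, 0.5]
force: [-0.1, -0.4, -0.3]
gripper_width: 54.4
```

Request:
drive_tool([
  {"claw":1,"dx":0,"dy":0,"dz":0,"yaw":0},
  {"claw":1,"dx":0,"dy":0,"dz":0,"yaw":0},
  {"claw":1,"dx":0,"dy":0,"dz":-0.5,"yaw":0},
  {"claw":1,"dx":0,"dy":0,"dz":-0.5,"yaw":0},
  {"claw":1,"dx":0,"dy":0,"dz":0,"yaw":0},
])

```text
time_s: 7.75
ee_pos: [588.4, 264.0, 102.5]
ee_rot: [-179.8, -1.4, 0.5]
force: [-0.4, 0.3, -0.6]
gripper_width: 40.8
```

Request:
drive_tool([
  {"claw":1,"dx":0,"dy":0,"dz":-0.8,"yaw":0},
  {"claw":1,"dx":0,"dy":0,"dz":-1,"yaw":0},
  {"claw":1,"dx":0,"dy":0,"dz":-1,"yaw":0},
  {"claw":1,"dx":0,"dy":0,"dz":-1,"yaw":0},
  {"claw":1,"dx":0,"dy":0,"dz":-1,"yaw":0},
])

```text
time_s: 8.38
ee_pos: [585.4, 263.2, 203.6]
ee_rot: [-179.8, -1.3, 0.5]
force: [1.1, 0.2, -1.8]
gripper_width: 41.0
```

```bash
cat > snap.py <<'E'
from h import *
import sys
a=cv2.resize(grab_frame("scene")["color"],(400,300));b=cv2.resize(grab_frame("wrist")["color"],(400,300))
c=cv2.resize(grab_frame("top")["color"],(400,300))
cv2.imwrite("pics/"+sys.argv[1]+".png",np.vstack([np.hstack([a,b]),np.hstack([c,c*0])]))
s=telemetry.state();print(s["time_s"],s["ee_pos"],s["ee_rot"],s["force"],s["gripper_width"])
E
python3 snap.py l1
```

```text
8.525 [586.03265839 263.47108373 203.7450966 ] [-179.76651977   -1.42281975    0.52710881] [-0.00629471  0.38493525 -1.94604179] 41.09796240983393
```

View pics/l1.png

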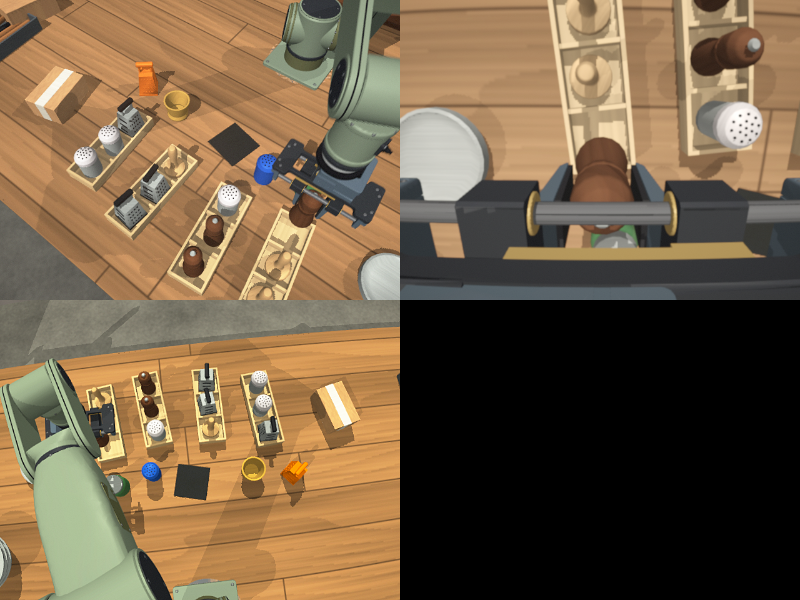

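The mill is lifted, visible in the gripper in the scene and wrist views, and −1.9 N agrees with its mass. Now to the mat.

Request:
drive_tool([
  {"claw":1,"dx":-0.25,"dy":0.5,"dz":0,"yaw":0},
  {"claw":1,"dx":-0.5,"dy":0.9,"dz":0,"yaw":0},
  {"claw":1,"dx":-0.55,"dy":1,"dz":0,"yaw":0},
  {"claw":1,"dx":-0.55,"dy":1,"dz":0,"yaw":0},
  {"claw":1,"dx":-0.55,"dy":1,"dz":0,"yaw":0},
])

```text
time_s: 9.15
ee_pos: [533.4, 169.9, 196.7]
ee_rot: [180.0, -0.8, 0.6]
force: [-0.6, 0.4, -1.8]
gripper_width: 41.0
```

Request:
drive_tool([
  {"claw":1,"dx":-0.55,"dy":1,"dz":0,"yaw":0},
  {"claw":1,"dx":-0.55,"dy":1,"dz":0,"yaw":0},
  {"claw":1,"dx":-0.55,"dy":1,"dz":0,"yaw":0},
  {"claw":1,"dx":-0.55,"dy":1,"dz":0,"yaw":0},
  {"claw":1,"dx":-0.55,"dy":1,"dz":0,"yaw":0},
])

```text
time_s: 9.78
ee_pos: [472.2, 62.4, 192.2]
ee_rot: [179.8, -0.3, 0.6]
force: [0.1, 0.7, -1.3]
gripper_width: 41.0
```

Request:
drive_tool([
  {"claw":1,"dx":-0.6,"dy":1,"dz":0,"yaw":0},
  {"claw":1,"dx":-0.55,"dy":0.9,"dz":0,"yaw":0},
  {"claw":1,"dx":-0.3,"dy":0.6,"dz":0,"yaw":0},
  {"claw":1,"dx":0,"dy":0,"dz":0,"yaw":0},
  {"claw":1,"dx":0,"dy":0,"dz":0.5,"yaw":0},
])

```text
time_s: 10.4
ee_pos: [440.2, 8.0, 181.1]
ee_rot: [179.8, -0.2, 0.4]
force: [1.1, 0.2, -1.1]
gripper_width: 41.2
```

Request:
drive_tool([
  {"claw":1,"dx":0,"dy":0,"dz":0.8,"yaw":0},
  {"claw":1,"dx":0,"dy":0,"dz":0.8,"yaw":0},
  {"claw":1,"dx":0,"dy":0,"dz":0.8,"yaw":0},
  {"claw":1,"dx":0,"dy":0,"dz":0.8,"yaw":0},
  {"claw":1,"dx":0,"dy":0,"dz":0,"yaw":0},
])

```text
time_s: 11.02
ee_pos: [440.6, 10.5, 111.4]
ee_rot: [179.8, 0.0, 0.7]
force: [0.1, -0.3, -1.3]
gripper_width: 40.9
```

Request:
drive_tool([
  {"claw":1,"dx":-0.2,"dy":0.4,"dz":0.4,"yaw":0},
  {"claw":1,"dx":0,"dy":0,"dz":0.5,"yaw":0},
  {"claw":1,"dx":0,"dy":0,"dz":0.3,"yaw":0},
  {"claw":1,"dx":0,"dy":0,"dz":0,"yaw":0},
  {"claw":1,"dx":0,"dy":0,"dz":0,"yaw":0},
])

```text
time_s: 11.65
ee_pos: [437.7, 2.1, 86.6]
ee_rot: [179.8, -0.1, 0.7]
force: [-0.8, -0.1, -0.9]
gripper_width: 41.0
```

Request:
drive_tool([
  {"claw":1,"dx":0,"dy":0,"dz":0.2,"yaw":0},
  {"claw":1,"dx":0,"dy":0,"dz":0.15,"yaw":0},
  {"claw":1,"dx":0,"dy":0,"dz":0,"yaw":0},
])

```text
time_s: 12.02
ee_pos: [438.1, 2.2, 79.6]
ee_rot: [179.8, -0.2, 0.7]
force: [-0.7, 0.4, -1.3]
gripper_width: 41.3
```

Request:
drive_tool([
  {"claw":1,"dx":0,"dy":0,"dz":0.1,"yaw":0},
  {"claw":1,"dx":0,"dy":0,"dz":0.1,"yaw":0},
  {"claw":1,"dx":0,"dy":0,"dz":0,"yaw":0},
])

```text
time_s: 12.4
ee_pos: [439.2, 2.2, 79.8]
ee_rot: [179.8, -0.4, 0.7]
force: [0.0, 0.8, -1.2]
gripper_width: 41.0
```

Request:
drive_tool([
  {"claw":1,"dx":0,"dy":0,"dz":0.25,"yaw":0},
  {"claw":1,"dx":0,"dy":0,"dz":0.15,"yaw":0},
  {"claw":1,"dx":0,"dy":0,"dz":0,"yaw":0},
])

```text
time_s: 12.78
ee_pos: [441.5, 2.4, 78.3]
ee_rot: [179.8, -0.7, 0.7]
force: [0.8, -0.1, -1.9]
gripper_width: 41.3
```

```bash
python3 snap.py m1; python3 - <<'E'
from h import *
i=grab_frame("scene")["color"]; cv2.imwrite("pics/m1c.png",cv2.resize(i[150:330,280:520],(720,540)))
E
```

```text
12.925 [441.08780266   2.37023605  77.47616268] [179.84886736  -0.63885282   0.68115884] [-0.88472252  0.00895794  4.61040561] 40.88463157854009
```

View pics/m1c.png

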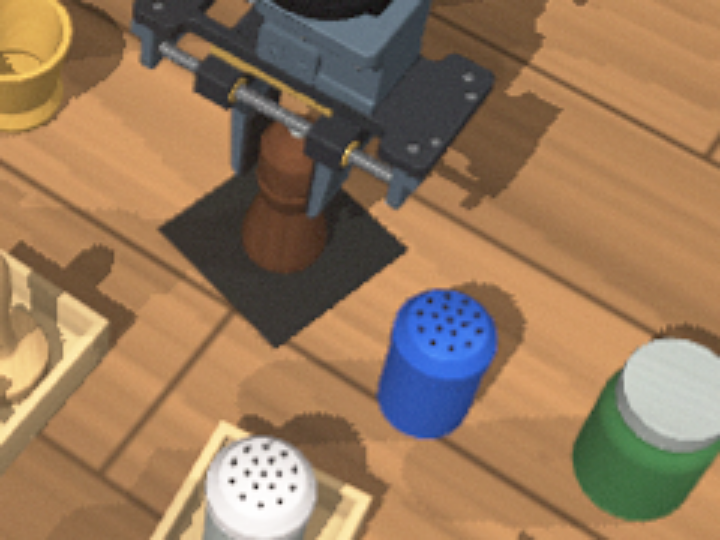

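The mill stands on the mat (crop 285,225) and the contact force is 4.6 N. I'll release and retreat.

Request:
drive_tool([
  {"claw":-1,"dx":0,"dy":0,"dz":0,"yaw":0},
  {"claw":-1,"dx":0,"dy":0,"dz":0,"yaw":0},
  {"claw":-1,"dx":0,"dy":0,"dz":0,"yaw":0},
  {"claw":-1,"dx":0,"dy":0,"dz":0,"yaw":0},
  {"claw":-1,"dx":0,"dy":0,"dz":-0.5,"yaw":0},
])

```text
time_s: 13.6
ee_pos: [440.0, 2.4, 86.0]
ee_rot: [179.9, -0.4, 0.7]
force: [-0.1, -0.2, 0.6]
gripper_width: 87.5
```

Request:
drive_tool([
  {"claw":-1,"dx":0,"dy":0,"dz":-1,"yaw":0},
  {"claw":-1,"dx":0,"dy":0,"dz":-1,"yaw":0},
  {"claw":-1,"dx":0,"dy":0,"dz":-1,"yaw":0},
  {"claw":-1,"dx":0,"dy":0,"dz":-1,"yaw":0},
  {"claw":-1,"dx":0,"dy":0,"dz":-0.5,"yaw":0},
])

```text
time_s: 14.22
ee_pos: [439.7, 2.6, 181.7]
ee_rot: [179.9, -0.6, 0.7]
force: [0.2, 0.3, 0.1]
gripper_width: 91.3
```

Request:
drive_tool([
  {"claw":-1,"dx":1,"dy":0.5,"dz":0,"yaw":0},
  {"claw":-1,"dx":1,"dy":0.5,"dz":0,"yaw":0},
  {"claw":-1,"dx":1,"dy":0.5,"dz":0,"yaw":0},
  {"claw":-1,"dx":1,"dy":0.5,"dz":0,"yaw":0},
  {"claw":-1,"dx":1,"dy":0.5,"dz":0,"yaw":0},
])

```text
time_s: 14.85
ee_pos: [541.5, -46.8, 184.7]
ee_rot: [179.9, -0.6, 0.8]
force: [0.2, 0.0, -0.1]
gripper_width: 91.3
```

Request:
drive_tool([
  {"claw":-1,"dx":1,"dy":0.5,"dz":0,"yaw":0},
  {"claw":-1,"dx":1,"dy":0.5,"dz":0,"yaw":0},
  {"claw":-1,"dx":0.5,"dy":0.3,"dz":0,"yaw":0},
  {"claw":-1,"dx":0,"dy":0,"dz":0,"yaw":0},
  {"claw":-1,"dx":0,"dy":0,"dz":0,"yaw":0},
])

```text
time_s: 15.48
ee_pos: [592.4, -73.2, 184.1]
ee_rot: [179.9, -0.4, 0.7]
force: [0.1, 0.6, 0.1]
gripper_width: 91.6
```

```bash
python3 snap.py m2
```

```text
15.625 [592.59624046 -73.11963155 184.3353209 ] [179.91164666  -0.40743238   0.72568037] [ 0.22412573 -0.39006212 -0.0914681 ] 91.25172332737827
```

View pics/m2.png

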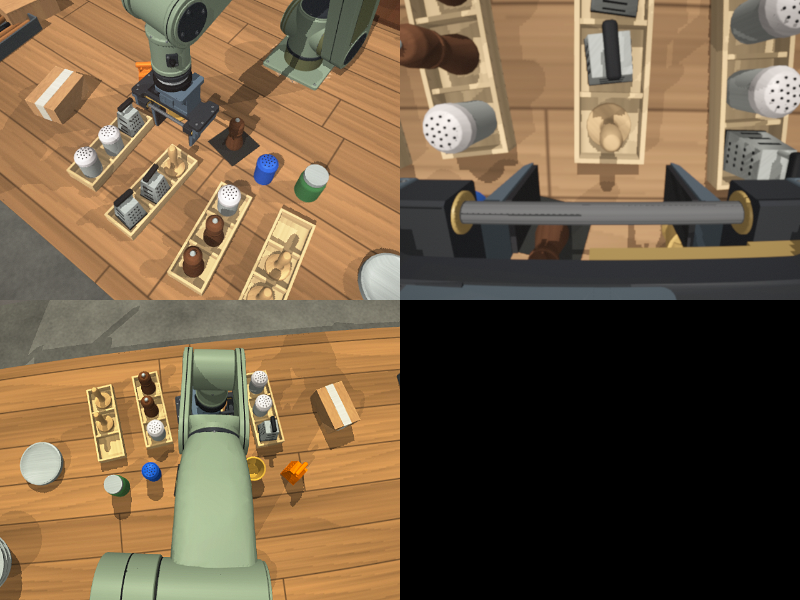

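The mill stands on the mat (scene 236,135) and the masher tray's near pocket is empty. Next is the masher.

Request:
drive_tool([
  {"claw":-1,"dx":0.8,"dy":0.5,"dz":0,"yaw":0},
  {"claw":-1,"dx":0,"dy":0,"dz":1,"yaw":0},
  {"claw":-1,"dx":0,"dy":0,"dz":1,"yaw":0},
  {"claw":-1,"dx":0,"dy":0,"dz":0,"yaw":0},
  {"claw":-1,"dx":0,"dy":0,"dz":0,"yaw":0},
])

```text
time_s: 16.25
ee_pos: [608.7, -82.1, 146.1]
ee_rot: [179.9, -0.6, 0.8]
force: [-1.0, 0.4, 0.9]
gripper_width: 91.0
```

Request:
drive_tool([
  {"claw":-1,"dx":-0.05,"dy":0.05,"dz":1,"yaw":0},
  {"claw":-1,"dx":0,"dy":0,"dz":1,"yaw":0},
  {"claw":-1,"dx":0,"dy":0,"dz":0.9,"yaw":0},
  {"claw":-1,"dx":0,"dy":0,"dz":0.4,"yaw":0},
  {"claw":-1,"dx":0,"dy":0,"dz":0,"yaw":0},
])

```text
time_s: 16.88
ee_pos: [611.7, -83.3, 84.5]
ee_rot: [179.8, -1.2, 0.8]
force: [-0.6, 0.5, 0.8]
gripper_width: 91.1
```

```bash
python3 snap.py m3
```

```text
17.025 [612.20970857 -83.45191214  85.1137288 ] [179.78628457  -1.25332675   0.83437317] [0.82889762 0.89873063 0.87321679] 90.97836466216201
```

View pics/m3.png

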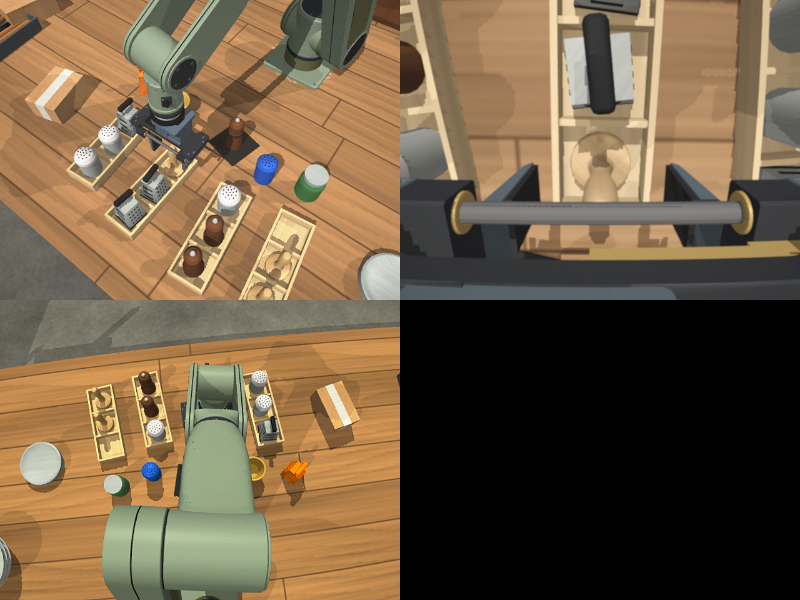

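Request:
drive_tool([
  {"claw":-1,"dx":-0.2,"dy":0,"dz":0.3,"yaw":0},
  {"claw":1,"dx":0,"dy":0,"dz":0,"yaw":0},
  {"claw":1,"dx":0,"dy":0,"dz":0,"yaw":0},
  {"claw":1,"dx":0,"dy":0,"dz":0,"yaw":0},
  {"claw":1,"dx":0,"dy":0,"dz":0,"yaw":0},
])

```text
time_s: 17.65
ee_pos: [608.7, -83.7, 80.0]
ee_rot: [179.8, -1.4, 0.8]
force: [-0.0, 0.3, -0.3]
gripper_width: 54.4
```

Request:
drive_tool([
  {"claw":1,"dx":0,"dy":0,"dz":0,"yaw":0},
  {"claw":1,"dx":0,"dy":0,"dz":0,"yaw":0},
  {"claw":1,"dx":0,"dy":0,"dz":0,"yaw":0},
  {"claw":1,"dx":0,"dy":0,"dz":0,"yaw":0},
])

```text
time_s: 18.15
ee_pos: [608.7, -83.5, 79.8]
ee_rot: [179.8, -1.4, 0.8]
force: [0.4, -0.6, -0.8]
gripper_width: 23.4
```

Request:
drive_tool([
  {"claw":1,"dx":0,"dy":0,"dz":-0.4,"yaw":0},
  {"claw":1,"dx":0,"dy":0,"dz":-0.8,"yaw":0},
  {"claw":1,"dx":0,"dy":0,"dz":-1,"yaw":0},
  {"claw":1,"dx":0,"dy":0,"dz":-1,"yaw":0},
  {"claw":1,"dx":0,"dy":0,"dz":-1,"yaw":0},
])

```text
time_s: 18.77
ee_pos: [605.7, -83.2, 168.0]
ee_rot: [179.8, -1.2, 0.8]
force: [-0.2, 1.0, -2.0]
gripper_width: 23.4
```

Request:
drive_tool([
  {"claw":1,"dx":0,"dy":0,"dz":-1,"yaw":0},
  {"claw":1,"dx":0,"dy":0,"dz":-0.9,"yaw":0},
  {"claw":1,"dx":0,"dy":0,"dz":-0.6,"yaw":0},
  {"claw":1,"dx":0,"dy":0,"dz":0,"yaw":0},
])

```text
time_s: 19.27
ee_pos: [605.5, -83.2, 225.8]
ee_rot: [179.7, -1.7, 0.8]
force: [1.0, 1.3, -2.2]
gripper_width: 22.9
```

```bash
python3 snap.py m4
```

```text
19.425 [604.53653645 -83.07232766 223.61559824] [179.74657222  -1.46251128   0.82796472] [-0.68331228  0.19792319 -2.99735442] 23.046004667158066
```

View pics/m4.png

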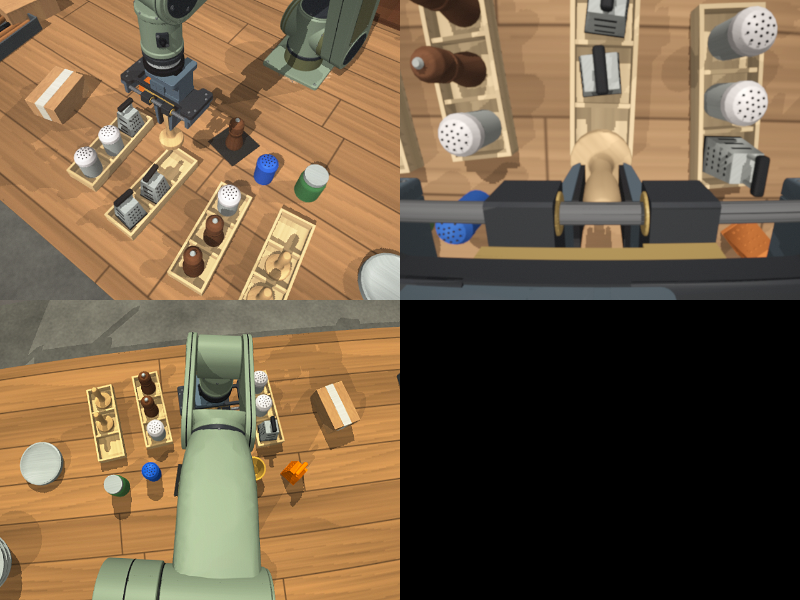

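Request:
drive_tool([
  {"claw":1,"dx":0,"dy":-0.5,"dz":0,"yaw":0},
  {"claw":1,"dx":0,"dy":-0.8,"dz":0,"yaw":0},
  {"claw":1,"dx":0,"dy":-1,"dz":0,"yaw":0},
  {"claw":1,"dx":0,"dy":-1,"dz":0,"yaw":0},
  {"claw":1,"dx":0,"dy":-1,"dz":0,"yaw":0},
])

```text
time_s: 20.05
ee_pos: [602.2, 9.1, 220.9]
ee_rot: [179.9, -1.2, 0.8]
force: [-0.5, 0.0, -1.6]
gripper_width: 23.5
```

Request:
drive_tool([
  {"claw":1,"dx":0,"dy":-1,"dz":0,"yaw":0},
  {"claw":1,"dx":0,"dy":-1,"dz":0,"yaw":0},
  {"claw":1,"dx":0,"dy":-1,"dz":0,"yaw":0},
  {"claw":1,"dx":0,"dy":-1,"dz":0,"yaw":0},
  {"claw":1,"dx":0,"dy":-1,"dz":0,"yaw":0},
])

```text
time_s: 20.68
ee_pos: [600.5, 117.0, 220.9]
ee_rot: [179.9, -1.2, 0.9]
force: [-0.2, -1.0, -1.6]
gripper_width: 23.3
```

Request:
drive_tool([
  {"claw":1,"dx":0,"dy":-1,"dz":0,"yaw":0},
  {"claw":1,"dx":0,"dy":-1,"dz":0,"yaw":0},
  {"claw":1,"dx":0,"dy":-1,"dz":0,"yaw":0},
  {"claw":1,"dx":0,"dy":-1,"dz":0,"yaw":0},
  {"claw":1,"dx":0,"dy":-0.8,"dz":0,"yaw":0},
])

```text
time_s: 21.3
ee_pos: [599.0, 220.2, 220.4]
ee_rot: [179.9, -1.3, 0.9]
force: [-0.6, -0.3, -0.7]
gripper_width: 23.1
```

Request:
drive_tool([
  {"claw":1,"dx":-0.4,"dy":-1,"dz":0,"yaw":0},
  {"claw":1,"dx":-0.3,"dy":-0.7,"dz":0,"yaw":0},
  {"claw":1,"dx":0,"dy":-0.3,"dz":0,"yaw":0},
  {"claw":1,"dx":0,"dy":0,"dz":0,"yaw":0},
  {"claw":1,"dx":0,"dy":0,"dz":0.5,"yaw":0},
])

```text
time_s: 21.92
ee_pos: [583.8, 263.4, 210.4]
ee_rot: [179.8, -1.4, 0.9]
force: [0.3, 0.0, -2.0]
gripper_width: 23.5
```

Request:
drive_tool([
  {"claw":1,"dx":0,"dy":0,"dz":0.8,"yaw":0},
  {"claw":1,"dx":0,"dy":0,"dz":0.8,"yaw":0},
  {"claw":1,"dx":0,"dy":0,"dz":0.8,"yaw":0},
  {"claw":1,"dx":0,"dy":0,"dz":0,"yaw":0},
])

```text
time_s: 22.42
ee_pos: [583.7, 261.0, 155.9]
ee_rot: [179.7, -1.0, 0.8]
force: [-0.4, -0.6, -1.8]
gripper_width: 23.1
```

Request:
drive_tool([
  {"claw":1,"dx":0.05,"dy":-0.2,"dz":0.6,"yaw":0},
  {"claw":1,"dx":0,"dy":0,"dz":0.8,"yaw":0},
  {"claw":1,"dx":0,"dy":0,"dz":0.8,"yaw":0},
  {"claw":1,"dx":0,"dy":0,"dz":0.5,"yaw":0},
  {"claw":1,"dx":0,"dy":0,"dz":0,"yaw":0},
])

```text
time_s: 23.05
ee_pos: [586.2, 265.2, 98.1]
ee_rot: [179.7, -1.1, 0.8]
force: [-0.7, -1.8, -1.7]
gripper_width: 23.2
```

Request:
drive_tool([
  {"claw":1,"dx":0,"dy":0,"dz":0.4,"yaw":0},
  {"claw":1,"dx":0,"dy":0,"dz":0.3,"yaw":0},
  {"claw":1,"dx":0,"dy":0,"dz":0,"yaw":0},
  {"claw":1,"dx":0,"dy":0,"dz":0.2,"yaw":0},
  {"claw":1,"dx":0,"dy":0,"dz":0,"yaw":0},
])

```text
time_s: 23.68
ee_pos: [587.5, 265.6, 80.4]
ee_rot: [179.8, -1.2, 0.8]
force: [-0.7, 0.7, -2.4]
gripper_width: 23.3
```

Request:
drive_tool([
  {"claw":1,"dx":0,"dy":0,"dz":0.2,"yaw":0},
  {"claw":1,"dx":0,"dy":0,"dz":0,"yaw":0},
])

```text
time_s: 23.92
ee_pos: [588.9, 266.6, 80.6]
ee_rot: [179.9, -1.5, 0.8]
force: [0.1, 0.4, -2.2]
gripper_width: 23.1
```

```bash
python3 snap.py m5
```

```text
24.075 [588.59176585 266.4368032   79.64250753] [179.89492021  -1.41647212   0.81029428] [0.6848171  1.57765818 1.79238633] 23.163815935333197
```

View pics/m5.png

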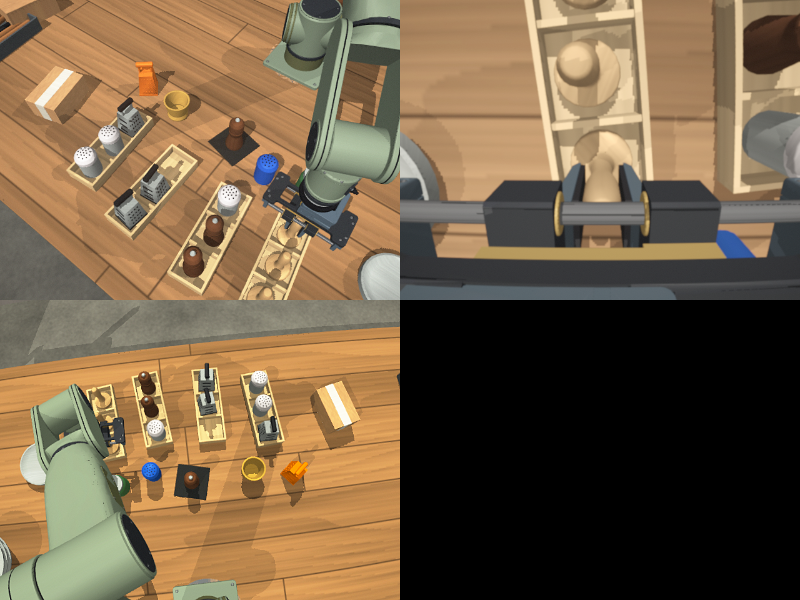

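The masher is in its pocket, in contact at z 79.6 where it was first gripped, and within 4 mm of the centre. Releasing.

Request:
drive_tool([
  {"claw":-1,"dx":0,"dy":0,"dz":0,"yaw":0},
  {"claw":-1,"dx":0,"dy":0,"dz":0,"yaw":0},
  {"claw":-1,"dx":0,"dy":0,"dz":0,"yaw":0},
  {"claw":-1,"dx":0,"dy":0,"dz":-0.6,"yaw":0},
  {"claw":-1,"dx":0,"dy":0,"dz":-1,"yaw":0},
])

```text
time_s: 24.7
ee_pos: [586.9, 265.9, 110.9]
ee_rot: [179.8, -1.2, 0.8]
force: [-0.1, 0.8, -0.0]
gripper_width: 70.7
```

Request:
drive_tool([
  {"claw":-1,"dx":0,"dy":0,"dz":-1,"yaw":0},
  {"claw":-1,"dx":0,"dy":0,"dz":-1,"yaw":0},
  {"claw":-1,"dx":0,"dy":0,"dz":-1,"yaw":0},
  {"claw":-1,"dx":0,"dy":0,"dz":-1,"yaw":0},
  {"claw":-1,"dx":0,"dy":0,"dz":0,"yaw":0},
])

```text
time_s: 25.32
ee_pos: [586.7, 266.9, 199.8]
ee_rot: [180.0, -1.7, 0.8]
force: [0.8, -0.3, 0.1]
gripper_width: 91.1
```

```bash
python3 snap.py m6
```

```text
25.475 [585.22015299 266.16019874 196.53556346] [179.84664787  -1.34116835   0.80681064] [-0.46595273 -1.20728689 -0.55765163] 91.24816099601436
```

View pics/m6.png

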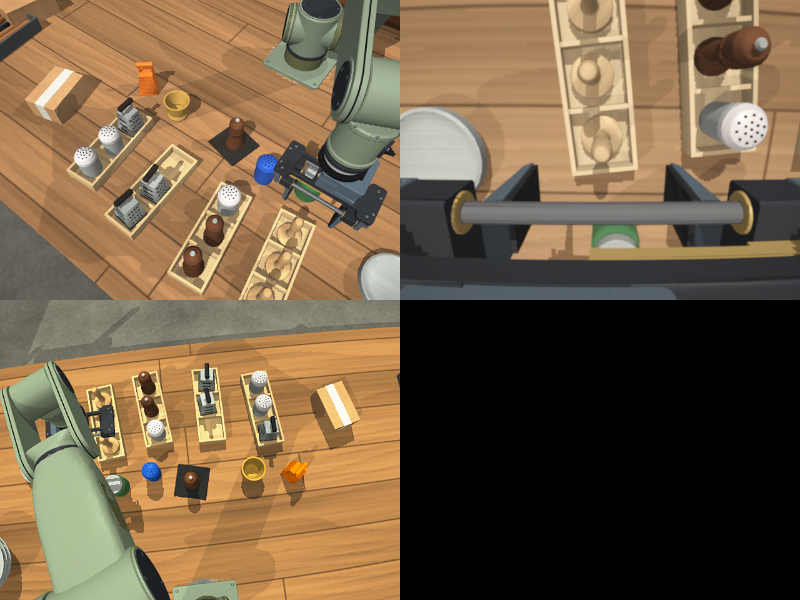

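Request:
drive_tool([
  {"claw":-1,"dx":0,"dy":1,"dz":0,"yaw":0.38},
  {"claw":-1,"dx":0,"dy":1,"dz":0,"yaw":0},
  {"claw":-1,"dx":0,"dy":1,"dz":0,"yaw":0},
  {"claw":-1,"dx":0,"dy":1,"dz":0,"yaw":0},
  {"claw":-1,"dx":0,"dy":1,"dz":0,"yaw":0},
])

```text
time_s: 26.1
ee_pos: [580.2, 158.5, 194.1]
ee_rot: [179.7, -1.1, -2.7]
force: [-0.5, 0.2, 0.1]
gripper_width: 91.1
```

Request:
drive_tool([
  {"claw":-1,"dx":0,"dy":1,"dz":0,"yaw":0},
  {"claw":-1,"dx":0,"dy":1,"dz":0,"yaw":0},
  {"claw":-1,"dx":0,"dy":1,"dz":0,"yaw":0},
  {"claw":-1,"dx":0,"dy":1,"dz":0,"yaw":0},
  {"claw":-1,"dx":0,"dy":1,"dz":0,"yaw":0},
])

```text
time_s: 26.72
ee_pos: [575.1, 51.1, 194.9]
ee_rot: [179.7, -1.1, -2.7]
force: [0.6, -0.1, -0.6]
gripper_width: 91.3
```

Request:
drive_tool([
  {"claw":-1,"dx":0,"dy":1,"dz":0,"yaw":0},
  {"claw":-1,"dx":0,"dy":1,"dz":0,"yaw":0},
  {"claw":-1,"dx":0,"dy":1,"dz":0,"yaw":0},
  {"claw":-1,"dx":0,"dy":1,"dz":0,"yaw":0},
  {"claw":-1,"dx":0,"dy":1,"dz":0,"yaw":0},
])

```text
time_s: 27.35
ee_pos: [569.8, -55.8, 195.4]
ee_rot: [179.7, -1.2, -2.7]
force: [-0.4, 0.4, 0.1]
gripper_width: 91.3
```

Request:
drive_tool([
  {"claw":-1,"dx":0,"dy":1,"dz":0,"yaw":0},
  {"claw":-1,"dx":0,"dy":1,"dz":0,"yaw":0},
  {"claw":-1,"dx":0,"dy":1,"dz":0,"yaw":0},
  {"claw":-1,"dx":0,"dy":1,"dz":0,"yaw":0},
  {"claw":-1,"dx":0,"dy":1,"dz":0,"yaw":0},
])

```text
time_s: 27.98
ee_pos: [564.1, -162.7, 195.8]
ee_rot: [179.7, -1.2, -2.7]
force: [-0.3, -0.4, -0.6]
gripper_width: 90.8
```

Request:
drive_tool([
  {"claw":-1,"dx":0.2,"dy":1,"dz":0,"yaw":0},
  {"claw":-1,"dx":0.2,"dy":1,"dz":0,"yaw":0},
  {"claw":-1,"dx":0.2,"dy":1,"dz":0,"yaw":0},
  {"claw":-1,"dx":0.2,"dy":1,"dz":0,"yaw":0},
  {"claw":-1,"dx":0.1,"dy":0.8,"dz":0,"yaw":0},
])

```text
time_s: 28.6
ee_pos: [578.7, -266.8, 196.5]
ee_rot: [179.7, -1.2, -2.7]
force: [-0.7, 0.4, -0.9]
gripper_width: 91.2
```

Request:
drive_tool([
  {"claw":-1,"dx":0,"dy":0.4,"dz":0,"yaw":0},
  {"claw":-1,"dx":0,"dy":0,"dz":0,"yaw":0},
  {"claw":-1,"dx":0,"dy":0,"dz":0,"yaw":0},
])

```text
time_s: 28.98
ee_pos: [578.1, -275.9, 196.1]
ee_rot: [179.8, -1.2, -2.8]
force: [-0.2, 0.6, -0.3]
gripper_width: 91.3
```

```bash
python3 snap.py m7
```

```text
29.125 [ 578.20362667 -275.77940312  196.25960456] [179.787877    -1.1724427   -2.77268975] [-0.31854937  0.45794327 -0.0391912 ] 91.30570928880047
```

View pics/m7.png

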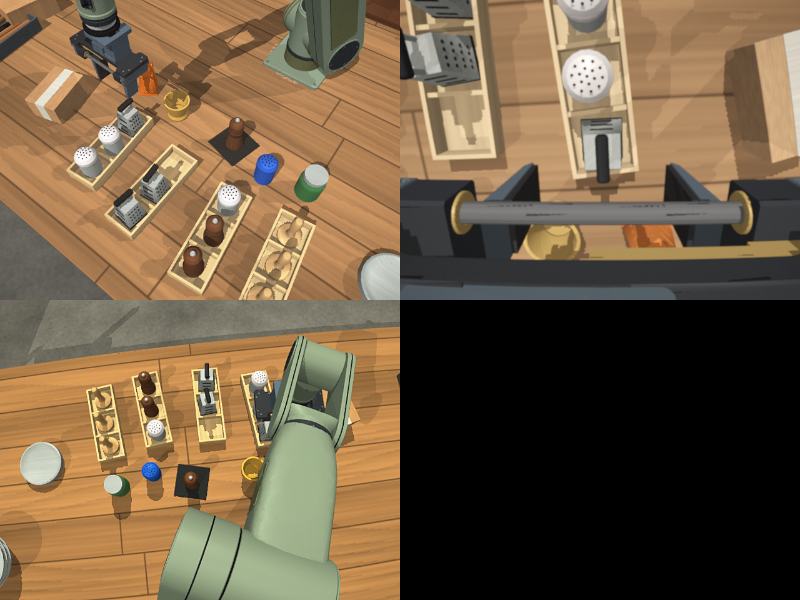

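The candidates in the wrist view are the steel grater at (603,150), standing in the tray with shakers, and the orange one at (650,235) outside it. The steel one is the stray. I'll descend to its bar.

Request:
drive_tool([
  {"claw":-1,"dx":-0.2,"dy":0.05,"dz":1,"yaw":0},
  {"claw":-1,"dx":0,"dy":0,"dz":1,"yaw":0},
  {"claw":-1,"dx":0,"dy":0,"dz":1,"yaw":0},
  {"claw":-1,"dx":0,"dy":0,"dz":0.8,"yaw":0},
  {"claw":-1,"dx":0,"dy":0,"dz":0,"yaw":0},
])

```text
time_s: 29.75
ee_pos: [576.6, -275.0, 119.5]
ee_rot: [179.7, -1.3, -2.6]
force: [0.4, 0.3, -0.1]
gripper_width: 91.3
```

Request:
drive_tool([
  {"claw":-1,"dx":-0.15,"dy":0.1,"dz":0.7,"yaw":0},
  {"claw":-1,"dx":0,"dy":0,"dz":0.4,"yaw":0},
  {"claw":-1,"dx":0,"dy":0,"dz":0,"yaw":0},
  {"claw":-1,"dx":0,"dy":0,"dz":0,"yaw":0},
])

```text
time_s: 30.25
ee_pos: [574.9, -277.6, 97.6]
ee_rot: [179.7, -1.5, -2.6]
force: [0.0, 0.4, 0.3]
gripper_width: 91.1
```

```bash
python3 snap.py m8
```

```text
30.4 [ 574.90067263 -277.53330456   97.71251175] [179.67098886  -1.49053849  -2.58633277] [-0.26423075  1.25088242 -0.47643581] 91.21921173321385
```

View pics/m8.png

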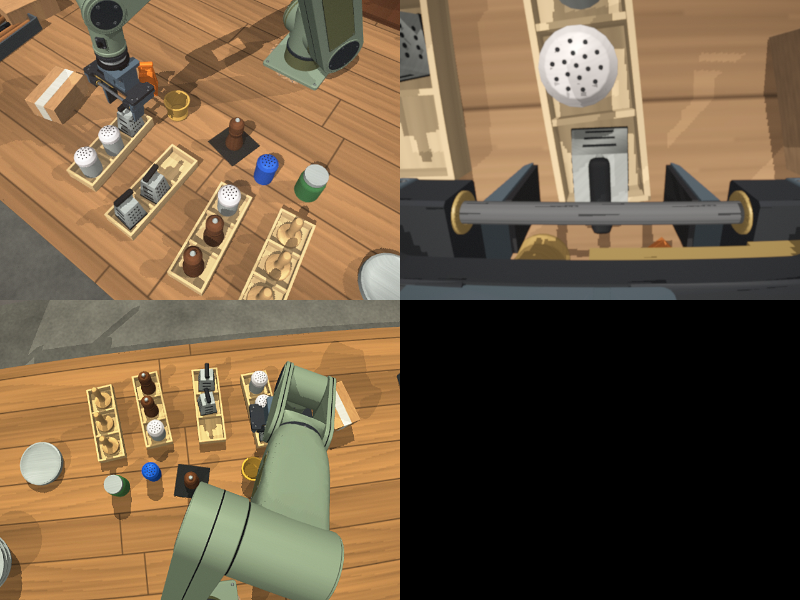

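Request:
drive_tool([
  {"claw":1,"dx":0,"dy":0,"dz":0,"yaw":0},
  {"claw":1,"dx":0,"dy":0,"dz":0,"yaw":0},
  {"claw":1,"dx":0,"dy":0,"dz":0,"yaw":0},
  {"claw":1,"dx":0,"dy":0,"dz":0,"yaw":0},
  {"claw":1,"dx":0,"dy":0,"dz":0,"yaw":0},
])

```text
time_s: 31.02
ee_pos: [575.2, -277.6, 98.3]
ee_rot: [179.6, -1.6, -2.6]
force: [1.0, 0.1, 0.5]
gripper_width: 43.8
```

Request:
drive_tool([
  {"claw":1,"dx":0,"dy":0,"dz":0,"yaw":0},
  {"claw":1,"dx":0,"dy":0,"dz":0,"yaw":0},
  {"claw":1,"dx":0,"dy":0,"dz":0,"yaw":0},
  {"claw":1,"dx":0,"dy":0,"dz":0,"yaw":0},
  {"claw":1,"dx":0,"dy":0,"dz":0,"yaw":0},
])

```text
time_s: 31.65
ee_pos: [575.3, -277.6, 98.3]
ee_rot: [179.7, -1.6, -2.6]
force: [0.0, -0.3, -0.4]
gripper_width: 13.8
```

Request:
drive_tool([
  {"claw":1,"dx":0,"dy":0,"dz":-0.4,"yaw":0},
  {"claw":1,"dx":0,"dy":0,"dz":-0.8,"yaw":0},
  {"claw":1,"dx":0,"dy":0,"dz":-1,"yaw":0},
  {"claw":1,"dx":0,"dy":0,"dz":-1,"yaw":0},
  {"claw":1,"dx":0,"dy":0,"dz":-1,"yaw":0},
])

```text
time_s: 32.28
ee_pos: [572.3, -276.7, 186.8]
ee_rot: [179.7, -1.5, -2.6]
force: [-0.0, 0.4, -1.2]
gripper_width: 14.2
```

Request:
drive_tool([
  {"claw":1,"dx":0,"dy":0,"dz":-1,"yaw":0},
  {"claw":1,"dx":0,"dy":0,"dz":-0.9,"yaw":0},
  {"claw":1,"dx":0,"dy":0,"dz":-0.6,"yaw":0},
  {"claw":1,"dx":0,"dy":0,"dz":0,"yaw":0},
])

```text
time_s: 32.78
ee_pos: [571.7, -276.8, 245.0]
ee_rot: [179.5, -1.9, -2.6]
force: [0.3, -0.3, -1.0]
gripper_width: 13.8
```

```bash
python3 snap.py m9
```

```text
32.925 [ 570.94206015 -276.40055423  242.69218342] [179.57892079  -1.692016    -2.58563733] [-0.77712184  0.98990437 -0.7966855 ] 13.66673409652037
```

View pics/m9.png

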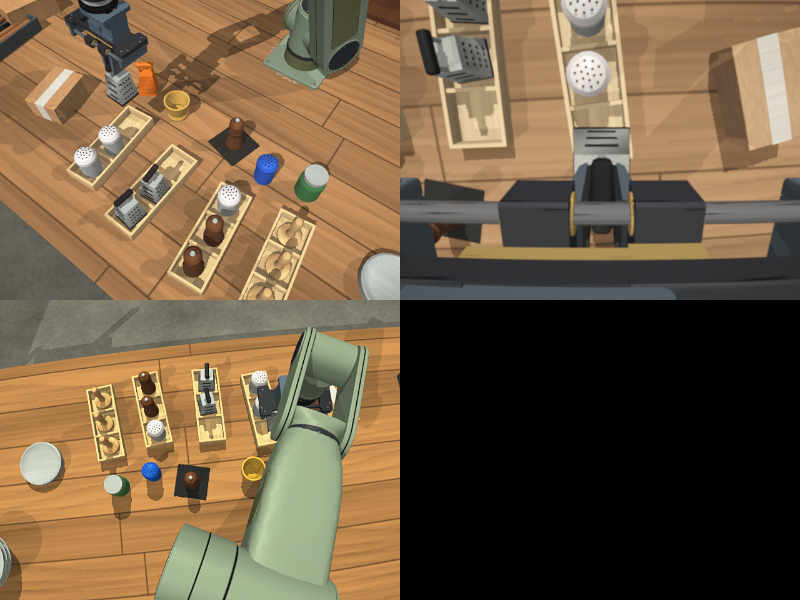

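Request:
drive_tool([
  {"claw":1,"dx":0,"dy":-0.5,"dz":0,"yaw":0},
  {"claw":1,"dx":0.1,"dy":-0.8,"dz":0,"yaw":0},
  {"claw":1,"dx":0.2,"dy":-1,"dz":0,"yaw":0},
  {"claw":1,"dx":0.2,"dy":-1,"dz":0,"yaw":0},
  {"claw":1,"dx":0.2,"dy":-1,"dz":0,"yaw":0},
])

```text
time_s: 33.55
ee_pos: [589.1, -184.7, 240.2]
ee_rot: [179.7, -1.5, -2.6]
force: [-0.0, 0.1, -1.3]
gripper_width: 13.9
```

Request:
drive_tool([
  {"claw":1,"dx":0.2,"dy":-1,"dz":0,"yaw":0},
  {"claw":1,"dx":0.2,"dy":-1,"dz":0,"yaw":0},
  {"claw":1,"dx":0.2,"dy":-1,"dz":0,"yaw":0},
  {"claw":1,"dx":0.1,"dy":-0.7,"dz":0,"yaw":0},
  {"claw":1,"dx":0,"dy":-0.4,"dz":0,"yaw":0},
])

```text
time_s: 34.17
ee_pos: [608.6, -95.8, 240.3]
ee_rot: [179.7, -1.5, -2.5]
force: [-0.3, -0.3, -0.5]
gripper_width: 13.5
```

Request:
drive_tool([
  {"claw":1,"dx":0,"dy":0,"dz":0,"yaw":0},
  {"claw":1,"dx":0,"dy":0,"dz":0,"yaw":0},
])

```text
time_s: 34.42
ee_pos: [608.4, -95.9, 240.3]
ee_rot: [179.7, -1.5, -2.5]
force: [0.1, -0.2, -1.1]
gripper_width: 13.6
```

Request:
drive_tool([
  {"claw":1,"dx":0,"dy":-0.55,"dz":0.4,"yaw":0},
  {"claw":1,"dx":0,"dy":0,"dz":0.8,"yaw":0},
  {"claw":1,"dx":0,"dy":0,"dz":0.8,"yaw":0},
  {"claw":1,"dx":0,"dy":0,"dz":0.8,"yaw":0},
  {"claw":1,"dx":0,"dy":0,"dz":0,"yaw":0},
])

```text
time_s: 35.05
ee_pos: [608.8, -85.8, 178.2]
ee_rot: [179.7, -1.2, -2.6]
force: [-0.0, -0.3, -0.0]
gripper_width: 13.7
```

```bash
python3 snap.py n0
```

```text
35.2 [610.44497514 -85.99579692 180.87815037] [179.66941261  -1.53522419  -2.56680816] [ 0.1936328   0.67147741 -0.25401357] 13.95835390518653
```

View pics/n0.png

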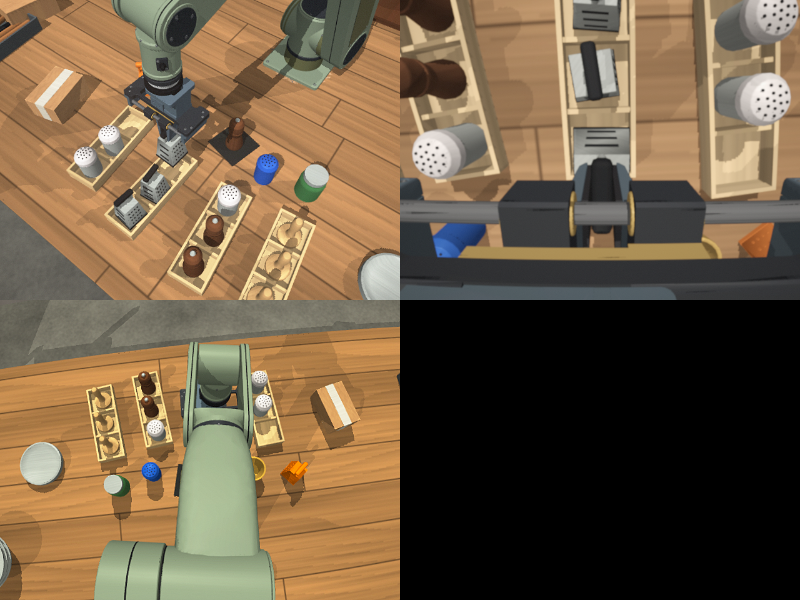

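Request:
drive_tool([
  {"claw":1,"dx":-0.2,"dy":-0.05,"dz":0.5,"yaw":0},
  {"claw":1,"dx":0,"dy":0,"dz":0.8,"yaw":0},
  {"claw":1,"dx":0,"dy":0,"dz":0.8,"yaw":0},
  {"claw":1,"dx":0,"dy":0,"dz":0.6,"yaw":0},
  {"claw":1,"dx":0,"dy":0,"dz":0,"yaw":0},
])

```text
time_s: 35.83
ee_pos: [607.7, -85.2, 123.2]
ee_rot: [179.7, -1.6, -2.6]
force: [0.1, 0.1, -0.9]
gripper_width: 13.5
```

Request:
drive_tool([
  {"claw":1,"dx":0,"dy":0,"dz":0.5,"yaw":0},
  {"claw":1,"dx":0,"dy":0,"dz":0.4,"yaw":0},
  {"claw":1,"dx":0,"dy":0,"dz":0.2,"yaw":0},
  {"claw":1,"dx":0,"dy":0,"dz":0,"yaw":0},
])

```text
time_s: 36.33
ee_pos: [609.1, -85.4, 100.3]
ee_rot: [179.7, -1.6, -2.6]
force: [0.1, -0.2, -1.2]
gripper_width: 13.7
```

Request:
drive_tool([
  {"claw":1,"dx":0,"dy":0,"dz":0.2,"yaw":0},
  {"claw":1,"dx":0,"dy":0,"dz":0,"yaw":0},
  {"claw":1,"dx":0,"dy":0,"dz":0.15,"yaw":0},
  {"claw":1,"dx":0,"dy":0,"dz":0,"yaw":0},
])

```text
time_s: 36.83
ee_pos: [612.6, -86.2, 98.4]
ee_rot: [179.6, -2.2, -2.6]
force: [0.7, 0.1, -1.1]
gripper_width: 13.8
```

```bash
python3 snap.py n1
```

```text
36.975 [612.7652385  -86.34633551  98.11025006] [179.56277696  -2.20666082  -2.55980329] [-0.63340898 -0.60022619  1.40212583] 13.910729038184028
```

View pics/n1.png

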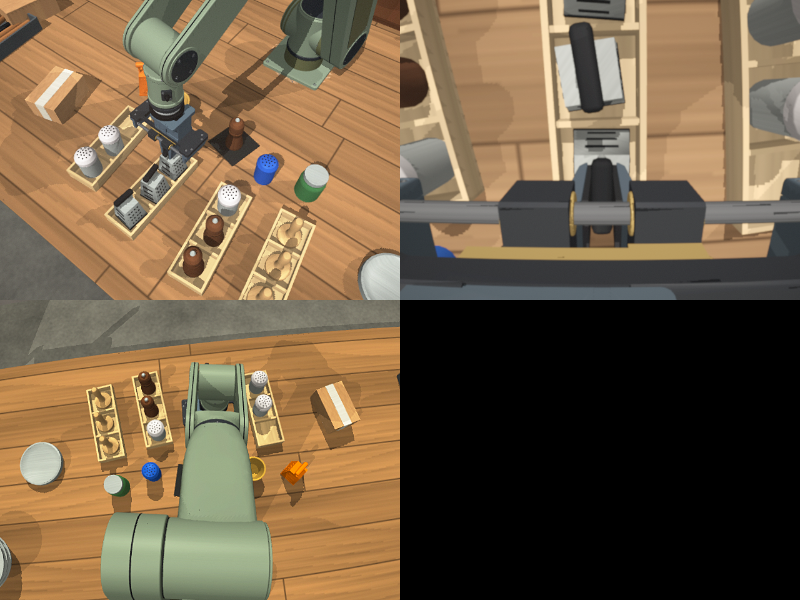

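Request:
drive_tool([
  {"claw":-1,"dx":0,"dy":0,"dz":0,"yaw":0},
  {"claw":-1,"dx":0,"dy":0,"dz":0,"yaw":0},
  {"claw":-1,"dx":0,"dy":0,"dz":0,"yaw":0},
  {"claw":-1,"dx":0,"dy":0,"dz":-0.6,"yaw":0},
  {"claw":-1,"dx":0,"dy":0,"dz":-1,"yaw":0},
])

```text
time_s: 37.6
ee_pos: [610.1, -85.7, 128.8]
ee_rot: [179.6, -1.9, -2.6]
force: [0.2, 0.2, -1.5]
gripper_width: 61.1
```

Request:
drive_tool([
  {"claw":-1,"dx":0,"dy":0,"dz":-1,"yaw":0},
  {"claw":-1,"dx":0,"dy":0,"dz":-1,"yaw":0},
  {"claw":-1,"dx":0,"dy":0,"dz":-1,"yaw":-0.38},
  {"claw":-1,"dx":0,"dy":0,"dz":-0.5,"yaw":0},
  {"claw":-1,"dx":0,"dy":0,"dz":0,"yaw":0},
])

```text
time_s: 38.22
ee_pos: [608.9, -85.2, 206.2]
ee_rot: [179.4, -2.3, 0.7]
force: [0.0, 0.8, 0.5]
gripper_width: 91.5
```

Request:
drive_tool([
  {"claw":-1,"dx":0,"dy":-1,"dz":0,"yaw":0},
  {"claw":-1,"dx":0,"dy":-1,"dz":0,"yaw":0},
  {"claw":-1,"dx":0,"dy":-1,"dz":0,"yaw":0},
  {"claw":-1,"dx":0,"dy":-1,"dz":0,"yaw":0},
  {"claw":-1,"dx":0,"dy":-1,"dz":0,"yaw":0},
])

```text
time_s: 38.85
ee_pos: [606.2, 22.2, 202.5]
ee_rot: [179.5, -2.0, 0.6]
force: [0.2, -0.0, -0.9]
gripper_width: 91.4
```

Request:
drive_tool([
  {"claw":-1,"dx":0.15,"dy":-1,"dz":0,"yaw":0},
  {"claw":-1,"dx":0.15,"dy":-1,"dz":0,"yaw":0},
  {"claw":-1,"dx":0.15,"dy":-1,"dz":0,"yaw":0},
  {"claw":-1,"dx":0.15,"dy":-0.4,"dz":0,"yaw":0},
  {"claw":-1,"dx":0,"dy":0,"dz":0,"yaw":0},
])

```text
time_s: 39.48
ee_pos: [618.4, 97.2, 202.2]
ee_rot: [179.5, -2.0, 0.8]
force: [-0.4, 0.2, -0.4]
gripper_width: 91.0
```

```bash
python3 snap.py n2
```

```text
39.625 [618.07304522  96.17253167 202.28574918] [179.5055945   -1.98668871   0.73970299] [0.05914427 0.08531582 0.59089   ] 91.3241051961838
```

View pics/n2.png

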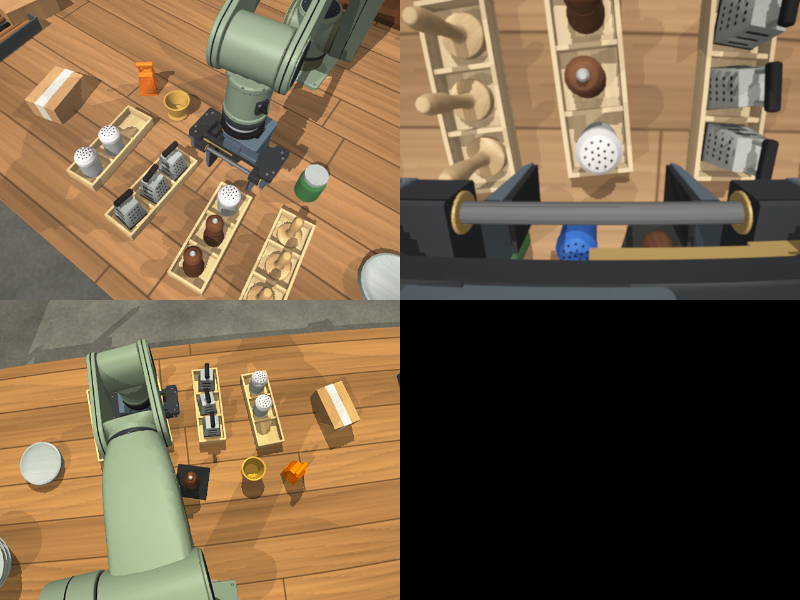

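The steel shaker (wrist 598,152, in the mill tray with the two mills beyond it) is the stray. The blue one (577,245) stays. The grater stands upright in its tray. Descending on the shaker.

Request:
drive_tool([
  {"claw":-1,"dx":-0.25,"dy":-0.1,"dz":1,"yaw":0},
  {"claw":-1,"dx":0,"dy":0,"dz":1,"yaw":0},
  {"claw":-1,"dx":0,"dy":0,"dz":1,"yaw":0},
  {"claw":-1,"dx":0,"dy":0,"dz":0.5,"yaw":0},
  {"claw":-1,"dx":0,"dy":0,"dz":0,"yaw":0},
])

```text
time_s: 40.25
ee_pos: [616.1, 93.7, 131.6]
ee_rot: [179.5, -2.1, 0.4]
force: [0.6, -0.7, -0.5]
gripper_width: 91.1
```

Request:
drive_tool([
  {"claw":-1,"dx":-0.15,"dy":-0.25,"dz":0.3,"yaw":0},
  {"claw":-1,"dx":0,"dy":0,"dz":0,"yaw":0},
])

```text
time_s: 40.5
ee_pos: [613.8, 98.8, 126.4]
ee_rot: [179.5, -2.3, 0.4]
force: [0.2, -0.6, 0.4]
gripper_width: 91.1
```

```bash
python3 - <<'E'
from h import *
i=grab_frame("wrist")["color"]; cv2.imwrite("pics/n3.png",i)
j=grab_frame("scene")["color"]; cv2.imwrite("pics/n3s.png",cv2.resize(j[200:420,260:500],(720,660))[:600])
print(telemetry.state()["ee_pos"])
E
```

```text
[614.45943569  98.69595962 127.01778192]
```

View pics/n3.png

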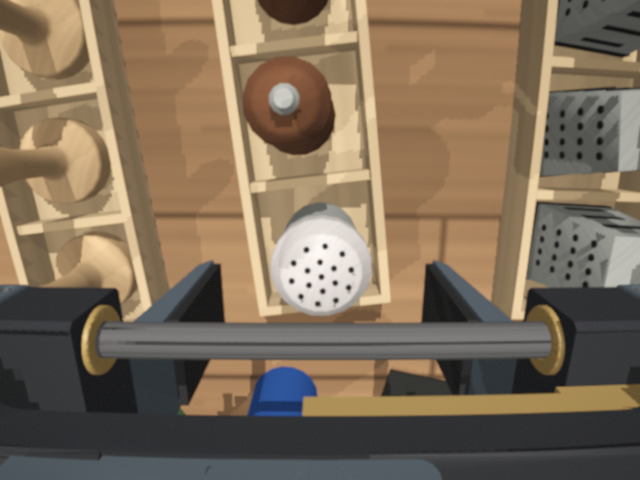

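View pics/n3s.png

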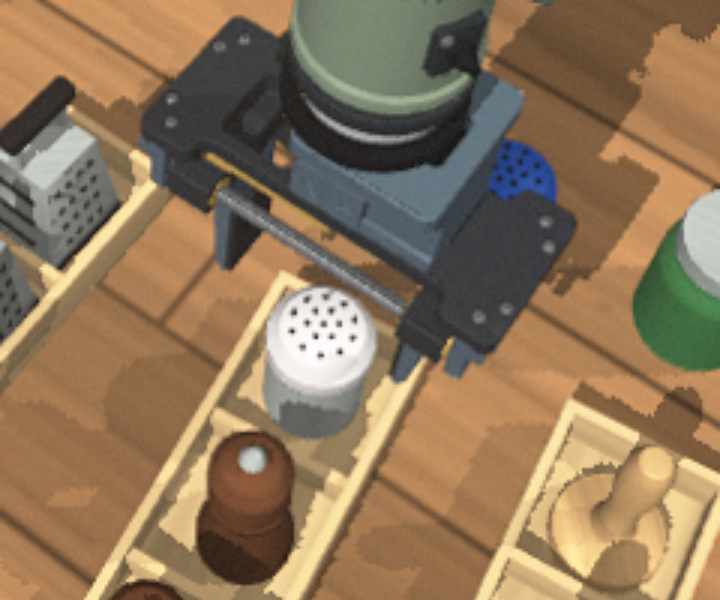

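Request:
drive_tool([
  {"claw":-1,"dx":-0.05,"dy":0,"dz":0.7,"yaw":0},
  {"claw":-1,"dx":-0.05,"dy":0,"dz":0.8,"yaw":0},
  {"claw":-1,"dx":-0.05,"dy":0,"dz":0.8,"yaw":0},
  {"claw":-1,"dx":0,"dy":0,"dz":0.6,"yaw":0},
  {"claw":-1,"dx":0,"dy":0,"dz":0,"yaw":0},
])

```text
time_s: 41.22
ee_pos: [613.1, 98.1, 63.9]
ee_rot: [179.5, -2.2, 0.4]
force: [0.2, 0.1, -0.2]
gripper_width: 91.4
```

Request:
drive_tool([
  {"claw":-1,"dx":0,"dy":0,"dz":0.5,"yaw":0},
  {"claw":1,"dx":0,"dy":0,"dz":0,"yaw":0},
  {"claw":1,"dx":0,"dy":0,"dz":0,"yaw":0},
  {"claw":1,"dx":0,"dy":0,"dz":0,"yaw":0},
  {"claw":1,"dx":0,"dy":0,"dz":0,"yaw":0},
])

```text
time_s: 41.85
ee_pos: [614.8, 98.2, 54.6]
ee_rot: [179.5, -2.4, 0.4]
force: [-0.3, 0.7, -0.3]
gripper_width: 55.7
```

Request:
drive_tool([
  {"claw":1,"dx":0,"dy":0,"dz":0,"yaw":0},
  {"claw":1,"dx":0,"dy":0,"dz":0,"yaw":0},
  {"claw":1,"dx":0,"dy":0,"dz":0,"yaw":0},
])

```text
time_s: 42.22
ee_pos: [614.6, 98.1, 54.6]
ee_rot: [179.5, -2.4, 0.4]
force: [0.5, 0.3, -0.2]
gripper_width: 55.6
```

Request:
drive_tool([
  {"claw":1,"dx":0,"dy":0,"dz":-0.4,"yaw":0},
  {"claw":1,"dx":0,"dy":0,"dz":-0.8,"yaw":0},
  {"claw":1,"dx":0,"dy":0,"dz":-1,"yaw":0},
  {"claw":1,"dx":0,"dy":0,"dz":-1,"yaw":0},
  {"claw":1,"dx":0,"dy":0,"dz":-1,"yaw":0},
], grip_force=25)

```text
time_s: 42.85
ee_pos: [610.5, 98.8, 143.4]
ee_rot: [179.5, -2.4, 0.4]
force: [-0.8, -0.5, -1.5]
gripper_width: 55.5
```

Request:
drive_tool([
  {"claw":1,"dx":0,"dy":0,"dz":-1,"yaw":0},
  {"claw":1,"dx":0,"dy":0,"dz":-0.9,"yaw":0},
  {"claw":1,"dx":0,"dy":0,"dz":-0.6,"yaw":0},
  {"claw":1,"dx":0,"dy":0,"dz":0,"yaw":0},
])

```text
time_s: 43.35
ee_pos: [609.4, 99.4, 201.6]
ee_rot: [179.6, -2.9, 0.4]
force: [1.2, 0.0, -2.0]
gripper_width: 55.2
```

```bash
python3 snap.py n4
```

```text
43.5 [608.47956242  99.29410947 199.42471785] [179.52819657  -2.62408997   0.41674024] [-0.0548578  -0.45459912 -2.06935211] 55.673837344916116
```

View pics/n4.png

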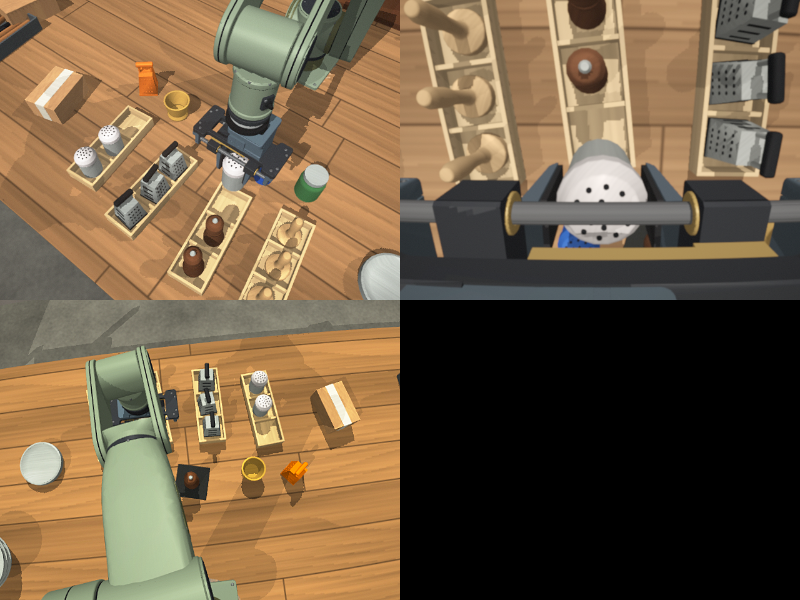

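Request:
drive_tool([
  {"claw":1,"dx":0,"dy":0.5,"dz":0,"yaw":0},
  {"claw":1,"dx":-0.1,"dy":0.8,"dz":0,"yaw":0},
  {"claw":1,"dx":-0.1,"dy":1,"dz":0,"yaw":0},
  {"claw":1,"dx":-0.1,"dy":1,"dz":0,"yaw":0},
  {"claw":1,"dx":-0.1,"dy":1,"dz":0,"yaw":0},
])

```text
time_s: 44.12
ee_pos: [599.5, 7.1, 197.4]
ee_rot: [179.4, -2.4, 0.5]
force: [-0.2, 0.0, -1.2]
gripper_width: 55.6
```

Request:
drive_tool([
  {"claw":1,"dx":-0.1,"dy":1,"dz":0,"yaw":0},
  {"claw":1,"dx":-0.1,"dy":1,"dz":0,"yaw":0},
  {"claw":1,"dx":-0.1,"dy":1,"dz":0,"yaw":0},
  {"claw":1,"dx":-0.1,"dy":1,"dz":0,"yaw":0},
  {"claw":1,"dx":-0.1,"dy":1,"dz":0,"yaw":0},
])

```text
time_s: 44.75
ee_pos: [588.5, -102.4, 198.7]
ee_rot: [179.4, -2.4, 0.3]
force: [-0.3, -0.4, -2.0]
gripper_width: 55.8
```

Request:
drive_tool([
  {"claw":1,"dx":-0.1,"dy":1,"dz":0,"yaw":0},
  {"claw":1,"dx":-0.1,"dy":1,"dz":0,"yaw":0},
  {"claw":1,"dx":-0.1,"dy":1,"dz":0,"yaw":0},
  {"claw":1,"dx":-0.1,"dy":1,"dz":0,"yaw":0},
  {"claw":1,"dx":-0.1,"dy":1,"dz":0,"yaw":0},
])

```text
time_s: 45.38
ee_pos: [577.6, -210.4, 199.6]
ee_rot: [179.4, -2.4, 0.2]
force: [0.2, 1.0, -1.1]
gripper_width: 55.6
```

Request:
drive_tool([
  {"claw":1,"dx":-0.1,"dy":1,"dz":0,"yaw":0},
  {"claw":1,"dx":0,"dy":1,"dz":0,"yaw":0},
  {"claw":1,"dx":0,"dy":0.7,"dz":0,"yaw":0},
  {"claw":1,"dx":0,"dy":0.3,"dz":0,"yaw":0},
  {"claw":1,"dx":0,"dy":0,"dz":0,"yaw":0},
])

```text
time_s: 46.0
ee_pos: [575.6, -276.0, 199.8]
ee_rot: [179.4, -2.4, 0.1]
force: [0.6, 0.2, -0.6]
gripper_width: 55.7
```

Request:
drive_tool([
  {"claw":1,"dx":0,"dy":0.1,"dz":0.5,"yaw":0},
  {"claw":1,"dx":0,"dy":0,"dz":0.8,"yaw":0},
  {"claw":1,"dx":0,"dy":0,"dz":0.8,"yaw":0},
  {"claw":1,"dx":0,"dy":0,"dz":0.6,"yaw":0},
  {"claw":1,"dx":0,"dy":0,"dz":0,"yaw":0},
])

```text
time_s: 46.62
ee_pos: [577.4, -276.1, 140.4]
ee_rot: [179.5, -2.3, 0.2]
force: [0.1, -0.6, -0.9]
gripper_width: 55.3
```

```bash
python3 snap.py n5
```

```text
46.775 [ 578.37637141 -276.81140673  142.45446195] [179.44681488  -2.45444497   0.21080096] [-0.47336911 -0.21313427 -1.21647758] 55.66629178934778
```

View pics/n5.png

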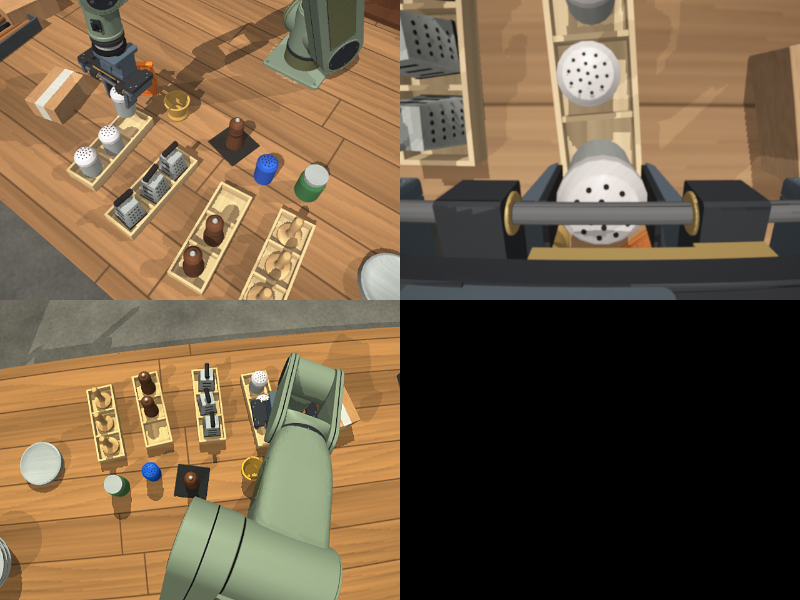

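Request:
drive_tool([
  {"claw":1,"dx":-0.25,"dy":0,"dz":0.6,"yaw":0},
  {"claw":1,"dx":-0.05,"dy":0,"dz":0.8,"yaw":0},
  {"claw":1,"dx":0,"dy":0,"dz":0.8,"yaw":0},
  {"claw":1,"dx":0,"dy":0,"dz":0.7,"yaw":0},
  {"claw":1,"dx":0,"dy":0,"dz":0,"yaw":0},
])

```text
time_s: 47.4
ee_pos: [574.5, -277.5, 80.3]
ee_rot: [179.4, -2.5, 0.2]
force: [-0.2, 0.3, -1.1]
gripper_width: 55.7
```

Request:
drive_tool([
  {"claw":1,"dx":-0.05,"dy":-0.05,"dz":0.5,"yaw":0},
  {"claw":1,"dx":0,"dy":0,"dz":0.4,"yaw":0},
  {"claw":1,"dx":0,"dy":0,"dz":0.2,"yaw":0},
  {"claw":1,"dx":0,"dy":0,"dz":0,"yaw":0},
])

```text
time_s: 47.9
ee_pos: [575.1, -277.0, 57.3]
ee_rot: [179.4, -2.5, 0.2]
force: [-0.2, -0.1, -1.6]
gripper_width: 55.7
```

Request:
drive_tool([
  {"claw":1,"dx":0,"dy":0,"dz":0.2,"yaw":0},
  {"claw":1,"dx":0,"dy":0,"dz":0,"yaw":0},
  {"claw":1,"dx":0,"dy":0,"dz":0.15,"yaw":0},
  {"claw":1,"dx":0,"dy":0,"dz":0,"yaw":0},
])

```text
time_s: 48.4
ee_pos: [578.2, -277.6, 55.0]
ee_rot: [179.3, -3.0, 0.2]
force: [-0.3, 0.1, -2.2]
gripper_width: 55.8
```

```bash
python3 snap.py n6
```

```text
48.55 [ 578.2456042  -277.60945836   54.47398984] [179.27469089  -2.96749963   0.18330969] [0.15964128 1.18989408 0.90697872] 55.7355213795567
```

View pics/n6.png

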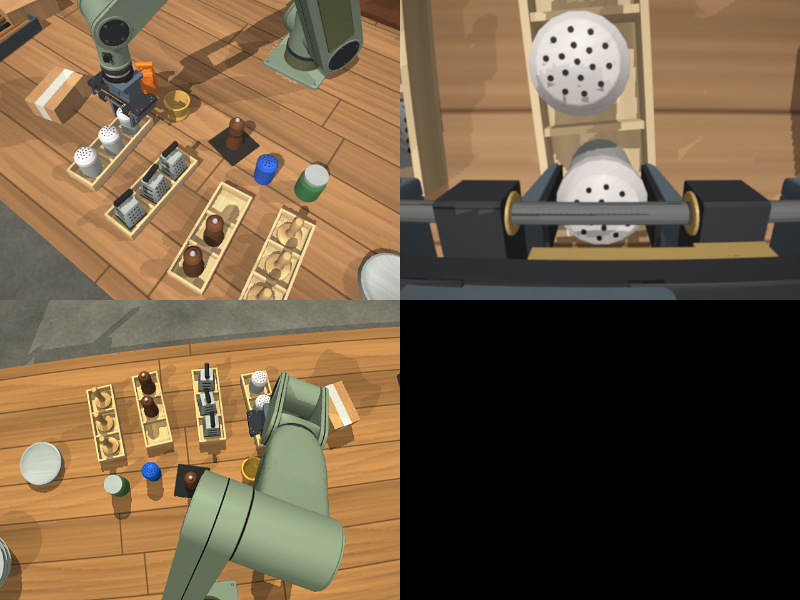

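The shaker is in contact at the grip height it was picked at. Releasing.

Request:
drive_tool([
  {"claw":-1,"dx":0,"dy":0,"dz":0,"yaw":0},
  {"claw":-1,"dx":0,"dy":0,"dz":0,"yaw":0},
  {"claw":-1,"dx":0,"dy":0,"dz":0,"yaw":0},
  {"claw":-1,"dx":0,"dy":0,"dz":0,"yaw":0},
  {"claw":-1,"dx":0,"dy":0,"dz":-0.6,"yaw":0},
])

```text
time_s: 49.18
ee_pos: [576.3, -277.1, 64.8]
ee_rot: [179.4, -2.7, 0.2]
force: [-0.3, 0.7, -0.6]
gripper_width: 90.9
```

Request:
drive_tool([
  {"claw":-1,"dx":0,"dy":0,"dz":-1,"yaw":0},
  {"claw":-1,"dx":0,"dy":0,"dz":-1,"yaw":0},
  {"claw":-1,"dx":0,"dy":0,"dz":-1,"yaw":0},
  {"claw":-1,"dx":0,"dy":0,"dz":-1,"yaw":0},
  {"claw":-1,"dx":0,"dy":0,"dz":-1,"yaw":0},
])

```text
time_s: 49.8
ee_pos: [571.5, -276.1, 171.3]
ee_rot: [179.3, -2.9, 0.2]
force: [-0.3, 0.4, 0.1]
gripper_width: 91.1
```

Request:
drive_tool([
  {"claw":-1,"dx":0,"dy":0,"dz":-1,"yaw":0},
  {"claw":-1,"dx":0,"dy":0,"dz":-0.5,"yaw":0},
  {"claw":-1,"dx":0,"dy":0,"dz":0,"yaw":0},
])

```text
time_s: 50.18
ee_pos: [570.6, -276.2, 206.3]
ee_rot: [179.1, -3.2, 0.2]
force: [-0.1, -0.2, 0.1]
gripper_width: 91.5
```

Request:
drive_tool([
  {"claw":-1,"dx":-0.5,"dy":-1,"dz":0,"yaw":0},
  {"claw":-1,"dx":-0.5,"dy":-1,"dz":0,"yaw":0},
  {"claw":-1,"dx":-0.5,"dy":-1,"dz":0,"yaw":0},
  {"claw":-1,"dx":-0.5,"dy":-1,"dz":0,"yaw":0},
  {"claw":-1,"dx":-0.5,"dy":-1,"dz":0,"yaw":0},
])

```text
time_s: 50.8
ee_pos: [517.3, -173.9, 197.4]
ee_rot: [179.3, -2.8, 0.0]
force: [-0.7, -0.4, 0.1]
gripper_width: 91.3
```

Request:
drive_tool([
  {"claw":-1,"dx":-0.5,"dy":-1,"dz":0,"yaw":0},
  {"claw":-1,"dx":-0.5,"dy":-1,"dz":0,"yaw":0},
  {"claw":-1,"dx":-0.5,"dy":-1,"dz":0,"yaw":0},
  {"claw":-1,"dx":-0.5,"dy":-1,"dz":0,"yaw":0},
  {"claw":-1,"dx":-0.5,"dy":-1,"dz":0,"yaw":0},
])

```text
time_s: 51.42
ee_pos: [463.2, -68.7, 191.2]
ee_rot: [179.4, -2.5, 0.0]
force: [0.7, -0.3, -0.1]
gripper_width: 91.2
```

```bash
python3 snap.py n7; python3 - <<'E'
from h import *
f=grab_frame("scene"); i=f["color"]
cv2.imwrite("pics/n7c.png",cv2.resize(i[170:270,320:440],(720,600),interpolation=cv2.INTER_NEAREST))
E
```

```text
51.575 [463.3970753  -68.95487861 191.46758759] [ 1.79387998e+02 -2.49828596e+00  1.17999563e-01] [0.60713845 0.28968125 0.43276907] 90.85783558574232
```

View pics/n7.png

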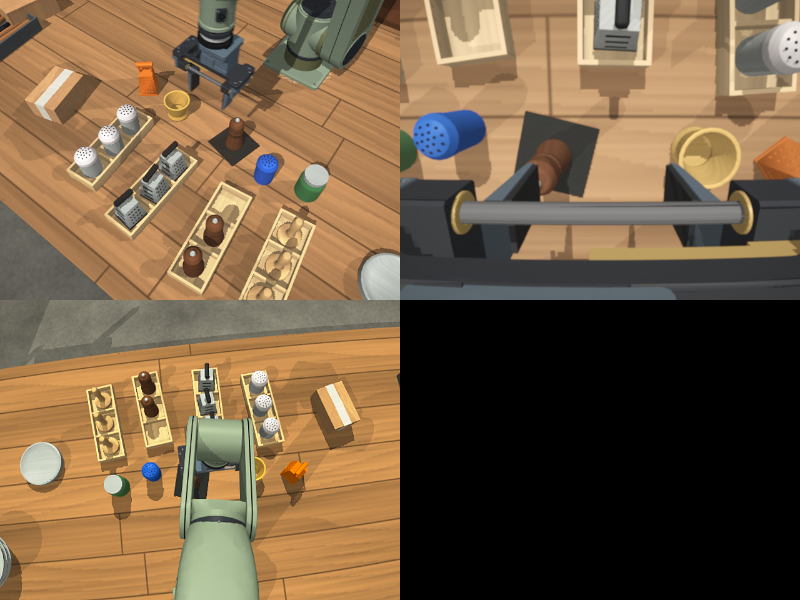

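View pics/n7c.png

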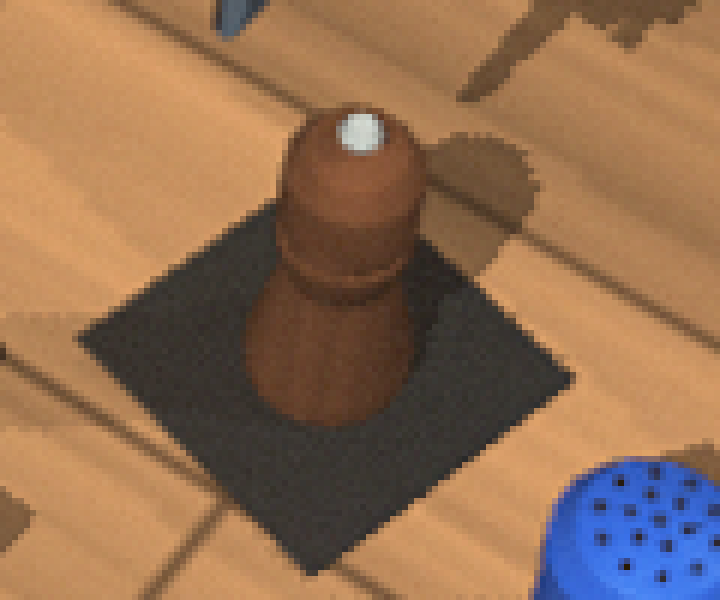

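```bash
python3 - <<'E'
from h import *
import pickle
s=pickle.load(open("scene0.pkl","rb"))
print(onz(s,(379.7,191.5),124))
E
```

```text
[439.0588703   2.5009263 124.       ]
```

Request:
drive_tool([
  {"claw":-1,"dx":-0.35,"dy":-1,"dz":0,"yaw":0},
  {"claw":-1,"dx":-0.35,"dy":-1,"dz":0,"yaw":0},
  {"claw":-1,"dx":-0.3,"dy":-0.9,"dz":0,"yaw":0},
  {"claw":-1,"dx":0,"dy":-0.5,"dz":0,"yaw":0},
  {"claw":-1,"dx":0,"dy":0,"dz":0,"yaw":0},
])

```text
time_s: 52.25
ee_pos: [446.8, -2.6, 190.1]
ee_rot: [179.3, -2.7, -0.1]
force: [-0.0, -0.2, -0.6]
gripper_width: 91.2
```

Request:
drive_tool([
  {"claw":-1,"dx":-0.4,"dy":-0.25,"dz":0.5,"yaw":0},
  {"claw":-1,"dx":0,"dy":0,"dz":1,"yaw":0},
  {"claw":-1,"dx":0,"dy":0,"dz":0.5,"yaw":0},
  {"claw":-1,"dx":0,"dy":0,"dz":0,"yaw":0},
])

```text
time_s: 52.75
ee_pos: [439.8, 0.8, 147.1]
ee_rot: [179.2, -2.6, -0.3]
force: [0.6, -0.3, -1.0]
gripper_width: 91.7
```

```bash
python3 snap.py n8
```

```text
52.9 [440.8684258    0.90857886 148.32884919] [179.22193634  -2.80400109  -0.24589242] [ 0.25893943 -0.45161295  0.51913065] 91.14529475159827
```

View pics/n8.png

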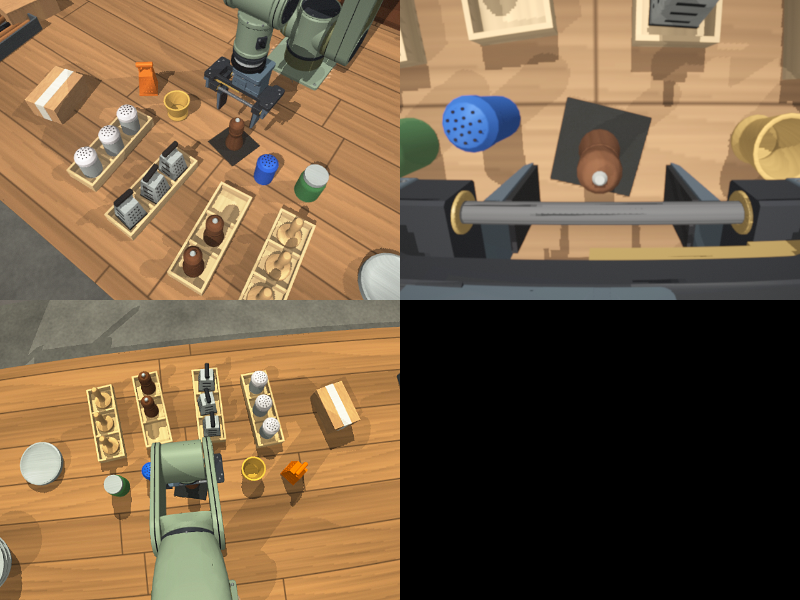

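The mill's nut shows at wrist (599,178), midway between the fingers. Descending.

Request:
drive_tool([
  {"claw":-1,"dx":-0.1,"dy":-0.05,"dz":0.8,"yaw":0},
  {"claw":-1,"dx":0,"dy":0,"dz":0.8,"yaw":0},
  {"claw":-1,"dx":0,"dy":0,"dz":0.8,"yaw":0},
  {"claw":-1,"dx":0,"dy":0,"dz":0.5,"yaw":0},
  {"claw":-1,"dx":0,"dy":0,"dz":0,"yaw":0},
])

```text
time_s: 53.52
ee_pos: [445.2, 1.0, 92.1]
ee_rot: [179.2, -3.3, -0.3]
force: [0.8, -0.2, 1.2]
gripper_width: 90.9
```

Request:
drive_tool([
  {"claw":-1,"dx":-0.3,"dy":-0.05,"dz":0.6,"yaw":0},
  {"claw":-1,"dx":0,"dy":0,"dz":0.2,"yaw":0},
  {"claw":-1,"dx":0,"dy":0,"dz":0,"yaw":0},
])

```text
time_s: 53.9
ee_pos: [440.5, 1.8, 75.7]
ee_rot: [179.2, -3.4, -0.3]
force: [-0.5, -0.0, 0.3]
gripper_width: 90.7
```

Request:
drive_tool([
  {"claw":1,"dx":0,"dy":0,"dz":0,"yaw":0},
  {"claw":1,"dx":0,"dy":0,"dz":0,"yaw":0},
  {"claw":1,"dx":0,"dy":0,"dz":0,"yaw":0},
  {"claw":1,"dx":0,"dy":0,"dz":0,"yaw":0},
  {"claw":1,"dx":0,"dy":0,"dz":0,"yaw":0},
])

```text
time_s: 54.52
ee_pos: [441.3, 1.8, 76.4]
ee_rot: [179.2, -3.5, -0.3]
force: [-0.2, -0.4, -1.0]
gripper_width: 44.0
```

Request:
drive_tool([
  {"claw":1,"dx":0,"dy":0,"dz":0,"yaw":0},
  {"claw":1,"dx":0,"dy":0,"dz":0,"yaw":0},
  {"claw":1,"dx":0,"dy":0,"dz":-0.4,"yaw":0},
  {"claw":1,"dx":0,"dy":0,"dz":-0.8,"yaw":0},
  {"claw":1,"dx":0,"dy":0,"dz":-1,"yaw":0},
])

```text
time_s: 55.15
ee_pos: [436.9, 2.5, 120.6]
ee_rot: [179.2, -3.3, -0.3]
force: [-0.7, -0.0, -1.2]
gripper_width: 41.1
```

Request:
drive_tool([
  {"claw":1,"dx":0,"dy":0,"dz":-1,"yaw":0},
  {"claw":1,"dx":0,"dy":0,"dz":-1,"yaw":0},
  {"claw":1,"dx":0,"dy":0,"dz":-1,"yaw":0},
  {"claw":1,"dx":0,"dy":0,"dz":-0.5,"yaw":0},
  {"claw":1,"dx":0,"dy":0,"dz":0,"yaw":0},
])

```text
time_s: 55.78
ee_pos: [432.5, 3.5, 195.4]
ee_rot: [179.2, -3.4, -0.3]
force: [0.4, 0.8, -1.2]
gripper_width: 41.0
```

```bash
python3 snap.py n9
```

```text
55.925 [431.80730303   3.5008071  194.12500096] [179.21693042  -3.27511656  -0.26073139] [-0.61195064 -0.00453084 -1.76332531] 41.08256950425615
```

View pics/n9.png

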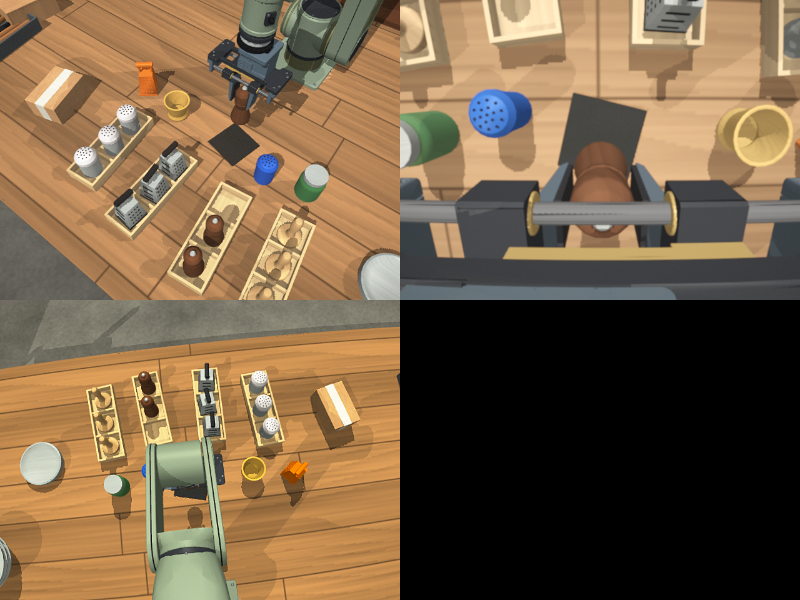

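Request:
drive_tool([
  {"claw":1,"dx":0.5,"dy":-0.25,"dz":0,"yaw":0},
  {"claw":1,"dx":0.9,"dy":-0.45,"dz":0,"yaw":0},
  {"claw":1,"dx":1,"dy":-0.5,"dz":0,"yaw":0},
  {"claw":1,"dx":1,"dy":-0.5,"dz":0,"yaw":0},
  {"claw":1,"dx":1,"dy":-0.5,"dz":0,"yaw":0},
])

```text
time_s: 56.55
ee_pos: [525.7, 50.4, 196.2]
ee_rot: [179.3, -3.2, -0.3]
force: [0.1, -0.2, -0.6]
gripper_width: 40.8
```

Request:
drive_tool([
  {"claw":1,"dx":1,"dy":-0.5,"dz":0,"yaw":0},
  {"claw":1,"dx":1,"dy":-0.5,"dz":0,"yaw":0},
  {"claw":1,"dx":0.8,"dy":-0.4,"dz":0,"yaw":0},
  {"claw":1,"dx":0.5,"dy":-0.3,"dz":0,"yaw":0},
  {"claw":1,"dx":0,"dy":0,"dz":0,"yaw":0},
])

```text
time_s: 57.18
ee_pos: [600.3, 89.9, 195.6]
ee_rot: [179.3, -3.1, -0.1]
force: [-0.4, -0.3, -2.0]
gripper_width: 41.1
```

Request:
drive_tool([
  {"claw":1,"dx":0.5,"dy":-0.5,"dz":0.3,"yaw":0},
  {"claw":1,"dx":0.1,"dy":0,"dz":0.6,"yaw":0},
  {"claw":1,"dx":0,"dy":0,"dz":0.8,"yaw":0},
  {"claw":1,"dx":0,"dy":0,"dz":0.6,"yaw":0},
  {"claw":1,"dx":0,"dy":0,"dz":0,"yaw":0},
])

```text
time_s: 57.8
ee_pos: [613.5, 99.2, 145.5]
ee_rot: [179.2, -2.8, -0.2]
force: [0.3, 1.2, -2.0]
gripper_width: 41.2
```

```bash
python3 snap.py p0
```

```text
57.95 [614.77438015  99.50968737 147.55896229] [ 1.79269002e+02 -3.03603070e+00 -1.58791805e-01] [ 0.39197841 -0.27541791 -1.26443867] 41.17876443800299
```

View pics/p0.png

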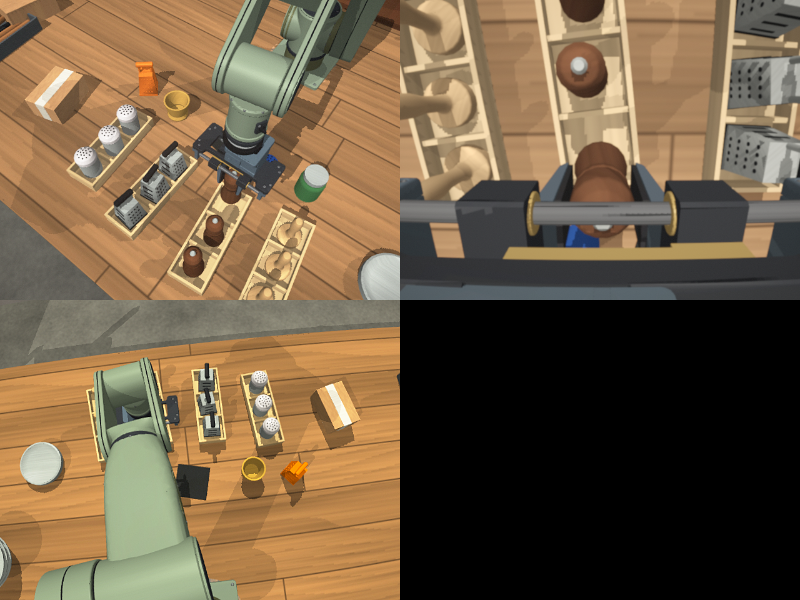

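Request:
drive_tool([
  {"claw":1,"dx":0,"dy":0,"dz":0.6,"yaw":0},
  {"claw":1,"dx":0,"dy":0,"dz":0.8,"yaw":0},
  {"claw":1,"dx":0,"dy":0,"dz":0.7,"yaw":0},
  {"claw":1,"dx":0,"dy":0,"dz":0.5,"yaw":0},
  {"claw":1,"dx":0,"dy":0,"dz":0,"yaw":0},
])

```text
time_s: 58.58
ee_pos: [617.7, 98.7, 92.1]
ee_rot: [179.3, -3.0, -0.2]
force: [-0.2, 0.6, -1.0]
gripper_width: 41.0
```

Request:
drive_tool([
  {"claw":1,"dx":-0.05,"dy":0,"dz":0.3,"yaw":0},
  {"claw":1,"dx":0,"dy":0,"dz":0.2,"yaw":0},
  {"claw":1,"dx":0,"dy":0,"dz":0,"yaw":0},
])

```text
time_s: 58.95
ee_pos: [617.8, 98.7, 82.1]
ee_rot: [179.3, -3.1, -0.2]
force: [-0.4, -0.1, -1.2]
gripper_width: 40.8
```

Request:
drive_tool([
  {"claw":1,"dx":0,"dy":0,"dz":0.2,"yaw":0},
  {"claw":1,"dx":0,"dy":0,"dz":0.15,"yaw":0},
  {"claw":1,"dx":0,"dy":0,"dz":0,"yaw":0},
])

```text
time_s: 59.32
ee_pos: [619.9, 99.1, 79.4]
ee_rot: [179.3, -3.5, -0.2]
force: [0.6, -0.2, -0.1]
gripper_width: 40.8
```

```bash
python3 snap.py p1; python3 - <<'E'
from h import *
j=grab_frame("scene")["color"]; cv2.imwrite("pics/p1s.png",cv2.resize(j[200:420,260:500],(654,600)))
E
```

```text
59.475 [619.42107669  98.94324997  78.36494132] [ 1.79327074e+02 -3.36820928e+00 -1.62937230e-01] [-1.43376451  0.12805566  2.31848034] 40.96186614123439
```

View pics/p1s.png

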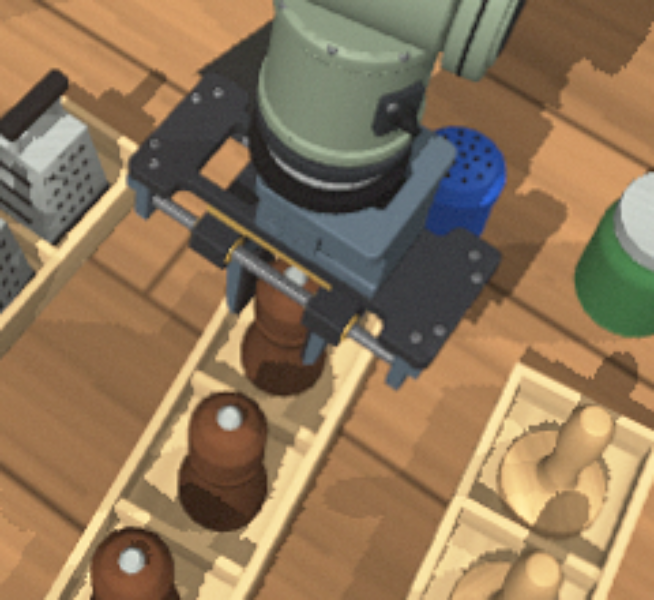

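The mill stands in the near pocket, with contact at 78.4 and +2.3 N. Releasing and retreating toward the robot.

Request:
drive_tool([
  {"claw":-1,"dx":0,"dy":0,"dz":0,"yaw":0},
  {"claw":-1,"dx":0,"dy":0,"dz":0,"yaw":0},
  {"claw":-1,"dx":0,"dy":0,"dz":0,"yaw":0},
  {"claw":-1,"dx":0,"dy":0,"dz":0,"yaw":0},
  {"claw":-1,"dx":0,"dy":0,"dz":-0.6,"yaw":0},
])

```text
time_s: 60.15
ee_pos: [617.9, 98.9, 89.1]
ee_rot: [179.3, -3.2, -0.2]
force: [-0.8, 0.2, -1.0]
gripper_width: 88.3
```

Request:
drive_tool([
  {"claw":-1,"dx":0,"dy":0,"dz":-1,"yaw":0},
  {"claw":-1,"dx":0,"dy":0,"dz":-1,"yaw":0},
  {"claw":-1,"dx":0,"dy":0,"dz":-1,"yaw":0},
  {"claw":-1,"dx":0,"dy":0,"dz":-1,"yaw":0},
  {"claw":-1,"dx":0,"dy":0,"dz":-1,"yaw":0},
])

```text
time_s: 60.78
ee_pos: [612.4, 100.3, 195.7]
ee_rot: [179.3, -3.3, -0.2]
force: [0.7, -0.6, -0.4]
gripper_width: 91.1
```

Request:
drive_tool([
  {"claw":-1,"dx":-1,"dy":0.5,"dz":-0.5,"yaw":0},
  {"claw":-1,"dx":-1,"dy":0.5,"dz":0,"yaw":0},
  {"claw":-1,"dx":-1,"dy":0.5,"dz":0,"yaw":0},
  {"claw":-1,"dx":-1,"dy":0.5,"dz":0,"yaw":0},
  {"claw":-1,"dx":-1,"dy":0.5,"dz":0,"yaw":0},
])

```text
time_s: 61.4
ee_pos: [512.0, 50.3, 207.4]
ee_rot: [179.4, -4.0, -0.1]
force: [0.2, 0.2, -0.5]
gripper_width: 91.2
```

Request:
drive_tool([
  {"claw":-1,"dx":-1,"dy":0.5,"dz":0,"yaw":0},
  {"claw":-1,"dx":-1,"dy":0.5,"dz":0,"yaw":0},
  {"claw":-1,"dx":-1,"dy":0.5,"dz":0,"yaw":0},
  {"claw":-1,"dx":-0.5,"dy":0.5,"dz":0,"yaw":0},
  {"claw":-1,"dx":0,"dy":0,"dz":0,"yaw":0},
])

```text
time_s: 62.02
ee_pos: [439.6, 8.7, 207.2]
ee_rot: [179.4, -4.5, -0.1]
force: [0.1, 0.7, -0.4]
gripper_width: 91.4
```

```bash
python3 snap.py p2; python3 - <<'E'
from h import *
import pickle
for n in["top","scene"]:
    f=grab_frame(n); pickle.dump(f,open(n+"9.pkl","wb")); i=f["color"]
    cv2.imwrite(f"pics/p2{n}.png",cv2.resize(i[90:330,130:470],None,fx=2.3,fy=2.3,interpolation=cv2.INTER_CUBIC) if n=="top" else cv2.resize(i[130:480,60:560],None,fx=1.6,fy=1.6))
E
```

```text
62.175 [440.50390458   9.30378464 206.82775687] [ 1.79432515e+02 -4.46161869e+00 -7.28842864e-02] [0.46964753 0.0143775  0.20069011] 91.14850068653283
```

View pics/p2top.png

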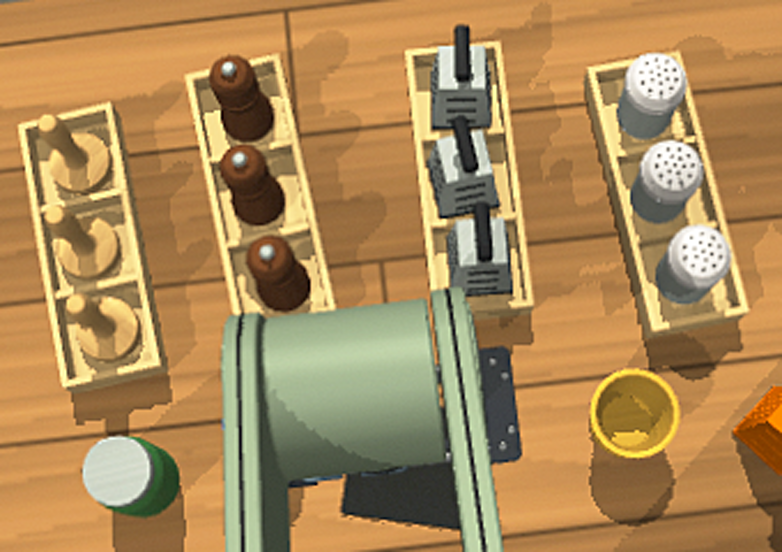

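View pics/p2scene.png

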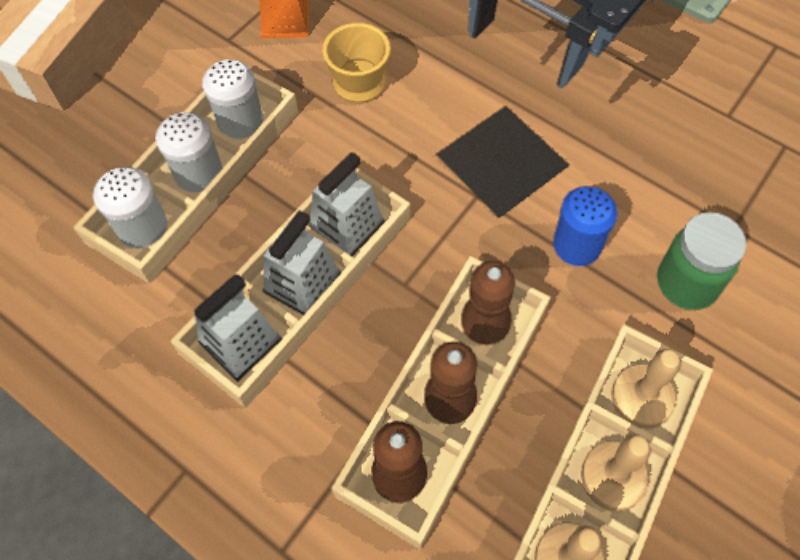

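```bash
python3 - <<'E'
from h import *
import pickle
t=pickle.load(open("top9.pkl","rb"));s=pickle.load(open("scene9.pkl","rb"))
N=dict(masher=(585.9,264.8),mill=(615.2,100.1),grater=(607.1,-84.5),shaker=(574.1,-276.6))
for n,a,b,z in[("mill",(267,253),(494,273),124),("masher",(75,305),(664,358),121),("grater",(482,232),(340,175),119),("shaker",(698,250),(230,80),97)]:
    p=onz(t,np.array(a)/2.3+[130,90],z)[:2];q=onz(s,np.array(b)/1.6+[60,130],z)[:2]
    print(n,p.round(1),q.round(1),"off",np.linalg.norm(p-N[n]).round(1),np.linalg.norm(q-N[n]).round(1))
# jar shift between first and last top frames
t0=pickle.load(open("top0.pkl","rb"))
for f in(t0,t):
    h=cv2.cvtColor(f["color"],cv2.COLOR_BGR2HSV);m=((h[...,0]>40)&(h[...,0]<80)&(h[...,1]>110)).astype(np.uint8)[260:340,150:230]
    y,x=np.nonzero(m);print("jar px",x.mean()+150,y.mean()+260,len(x))
E
```

```text
mill [611.7  96.8] [615.1  98.8] off 4.8 1.3
masher [586.5 264.4] [592.9 261.6] off 0.7 7.7
grater [610.4 -87.1] [615.3 -83.2] off 4.2 8.3
shaker [ 579.3 -274.5] [ 583.  -265.3] off 5.6 14.4
jar px 197.1516129032258 299.9193548387097 310
jar px 197.4 300.1181818181818 330
```

```bash
python3 -c "
from workcell import job
print(job.job_done())"
```

```text
the job is handed in; nothing more can be done
None
```

All four strays now stand in the near pocket of their own kind's tray, and I handed the job in at about 62 s of robot time. I parked the mill on the mat, then moved the masher, grater and shaker to their own trays, and brought the mill back to its tray.

**Position:** The final top view puts all four upright and within about 6 mm of their pocket centres (limit 22 mm). The scene view agrees to about 8 mm for three of them. For the shaker it read 14 mm; I put that down to a roughly picked lid pixel and did not re-measure.

**Height:** Each one was released on contact, within about 1 mm of the height its pickup implied, so I take the feet to be on the pocket floors. I did not measure foot height directly.

**Jar and look-alikes:** The jar's image moved less than 0.5 pixel. I did not touch the blue shaker or the orange grater.

**Robot:** The gripper was clear of everything at hand-in. The tool's tilt had drifted to about 4.5 degrees by the end, because the moves cannot correct it; the utensils still stood upright after release.

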